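# Run in harmonica cores on the bench blower

## Robot

A 7-joint arm with a two-finger parallel gripper is mounted at the origin on the work surface. World frame = base frame: x ahead of the robot, y to its left, z up, the work surface at z = 0. Lengths are in m, angles in rad, forces in N, time in s.
With the tool pointing down it reaches from about 0.425 to 0.925 m from the base axis. Payload 6.8 kg.
Tool frame: the origin (TCP) lies midway between the tips of the shut fingers; the grasp point (between the pads) lies 19 mm behind it (bot.hold_point_z is the distance from the TCP to the grasp point, in m); z points along the fingers, y is the line along which they close (so a half turn about z gives the same grasp; the last joint's range is limited). The gripper opens to 85 mm and grips with 20 to 120 N. Pads are 22 mm wide; open, the fingers measure 114 mm over their backs; the gripper's body (76 mm by 85 mm) begins 54 mm behind the grasp point. The pads swing forward as they close: fully open they stand 13 mm farther back than shut.
Start: joints at [1.097, 0.477, 0.022, 1.555, -0.011, 1.109, -0.083], TCP at [0.241, -0.63, 0.203] pointing down, gripper open.
Joint ranges: [-2.96, 2.96], [-0.34, 2.1], [-1.41, 1.46], [0.24, 2.44], [-1.37, 4.51], [0.17, 1.92], [-2.96, 2.96]. Speed limits (rad/s): [2.39, 2.39, 3.14, 3.14, 3.14, 3.14, 3.14].

## Interface

Orientations are given as a unit quaternion [w, x, y, z].
In Python, from station import bot gives the robot as it stands. The module is installed in compiled form; this text tells all that it offers.
- The arm moves only by the tool step_arm, never from a script. Its argument "increments" is a list that holds one entry, the list of rows, each a list of 7 numbers: the opening, from -1 (shut) to 1 (fully open), then the shift along the tool's x, y, z in mm, then the turn, a rotation vector about the tool's x, y, z in degrees. In form: [[[grip, x, y, z, ax, ay, az], ...]]. A call has 1 to 10 rows; each row is the pose to reach, as a shift and turn from the pose commanded when the call began, along the tool's axes at that moment; what a row does not reach only later rows make up. A row lasts 1/12 s, in which the tool goes at most 41.7 mm and 7.16 degrees, less where a joint would pass 70% of its speed; a pose out of reach is approached as far as the arm can. A call with a gripper value outside its range is refused whole. The fingers move at their own pace and stop on an object; "force" is the grip in N (left out, the last holds). Time passes only in rows, so rows that repeat a pose let the fingers close. It gives the time, the measured TCP pose, the force, the opening and the grip force at its end, in the units of the state.
- bot.get_obs(): the state, without advancing time (a new reading comes with each control period).
- bot.read_camera(name): name is "scene" or "top" or "wrist"; returns a dict with "image" (400x640x3 uint8, red, green, blue), "camera_matrix" (3x3 intrinsics, pixels), "R" (3x3) and "t" (3): a world point X has camera coordinates R X + t. Camera axes: x right, y down, z forward; pixel columns grow to the right and rows downward; lengths in m; the calibration is good to about 2 mm. A picture is of the moment at which its call begins. There is no depth.
- bot.hand_in(): hands the job in; it is judged then, once.
The state is a dict: "t": time; "q": joint angles; "joint_vel": joint speeds; "joint_torque": joint torques, N m; "eef_pos": TCP position; "tool_rot": TCP orientation; "contact_force": force on the tool from outside, world axes, zero at the start; "torque": the same for the moment, N m; "gripper_width": opening from 0.0 (shut) to 1.0 (fully open); "grasp_force": force on a finger pad.
Only numpy, scipy, OpenCV 4.12 (cv2) and the standard library are available. Lean on these libraries where they do the work, as an engineer would, in place of code of your own. Each camera call takes 0.05 s, during which the arm holds its last target. There are 200 camera calls.

## Task

Run in the harmonica cores: lay every core that is on the desk flat in the white tray while the tray stands at its blue mark, slide the tray along the board without lifting it to the red mark in front of the blower slot, turn the brass pressure sleeve to 3, then flip the isolator on, let it blow for at least three seconds and flip it off again before moving anything. Afterwards slide the loaded tray back squarely to the blue mark, again without lifting, and turn the sleeve back to 1. Never have the blower on unless the tray is at the red mark and the sleeve is at 3, and leave the other things on the desk where they lie.

Things in the scene. Friction and masses are not known exactly. Their poses are not given: they have to be found in the camera images.
- blower: Fixed blower. Origin on the desk at the middle of its dark steel slide board, whose top is 4 mm above the desk and which spans x -130 to +85, y -190 to +190 mm here. Behind the red mark: grey slot nozzle (x +100 to +155, y -160 to +10 mm, 55 mm high), then duct and round fan housing (to x +345 mm, 155 mm high). The tray slides along this y axis.
- load_mark (a point): Blue mark: short blue lines at the board's front and back edges, across from each other. The point lies on the board's top face, midway; the tray's origin (centre) belongs here when loading and at the end. Axes as the blower's.
- blow_mark (a point): Red mark: as the blue one but red, 150 mm towards -y of it, in front of the nozzle slot. The tray's centre belongs here for blowing.
- tray: Loose white open tray 122 mm (x) by 190 mm (y), walls 3 mm thick, 14 mm high, floor 3 mm thick, inside 116 by 184 mm; 0.4 kg. Origin at the centre of its underside, z up. On its front (-x) side it has a black upright fin to slide it by. Starts on the board at the blue mark, axes along the board's.
- tray_fin (a point): Top centre of the tray's fin, 94 mm in front (-x) of the tray's centre, 40 mm above its underside. Fin 12 mm thick (x), 70 mm wide (y), from 4 to 40 mm high; 27 mm of free room between it and the tray, but for a strip 30 mm wide and up to 6 mm high joining them at the foot. White line on top at its middle.
- core1: Loose harmonica core: aluminium comb, silver at both ends, brass reed plate with dark slots on top, 100 mm (x) by 28 mm (y) by 9 mm high, 80 g. Origin: centre of underside. Two or three lie on the desk at the robot's left; absent ones read None. Three fit side by side in the tray, long sides along its x, 50 mm apart. (The bare brass plate is no core.)
- core2: Another core, the same as core1.
- core3: Another core, the same as core1.
- sleeve (a joint): Turn of the brass regulator sleeve, rad; grows clockwise seen from above. Clicks into four settings: 0.0 is number 1, 0.6 is 2, 1.2 is 3, 1.8 is 4. On the black dial each setting has a white line and as many white dots as its number; a red pointer on the sleeve shows the setting. Starts at 1 or 2. Each click takes about 0.07 N m.
- sleeve_grip (a point): On the sleeve's upright axis, 60 mm above the desk, where to grip. The knurled sleeve is 40 mm across, 26 to 76 mm above the desk, over a fixed black dial 104 mm across, 16 mm high. Axes as the dial's: the pointer is 0.9 rad anticlockwise (from above) of the dial's -x axis at number 1, 0.9 rad clockwise of it at 4.
- handle (a joint): Angle of the isolator's toggle handle, rad: 0 is off (leaning 0.5 rad to the isolator's +y, by the white dot), 1.0 is on (leaning 0.5 rad to its -y, by the green dot). It snaps over the middle to either end with about 2 N at the ball. Starts off.
- isolator_top (a point): Centre of the top face of the isolator's fixed grey block (44 mm in x, 75 mm in y, 30 mm high). The handle pivots about the x axis through a point 5 mm above this one; axes as the isolator's.
- handle_tip (a point): Centre of the red ball (18 mm across) at the handle's end, 60 mm from the pivot; the steel stem is 9 mm thick.
- cover_plate: Bystander: loose chrome cover plate 105 x 30 x 8 mm.
- reed_plate: Bystander: loose bare brass reed plate 105 x 27 x 4 mm.
- screwdriver: Bystander: loose jeweller's screwdriver with a blue handle, 150 mm long.
- tin: Bystander: squat loose tin of brass screws, 66 mm across, 34 mm high (screws to 40 mm).
Mind the look-alikes: they are no part of the job. Leave any purple or turquoise look-alike of the core3 alone.

How it is judged:
By the outcome, as a careful person would: the job done as asked, in the order asked, and still so for the second after the job is handed in, with the robot touching nothing.
Of core1, core2, core3 only 2 to 3 are there at a start; the rules pass over those that are not, and their reading is None.
At some moment in a run one of core1, core2, core3 may be knocked a few centimetres aside while the robot is not near it.
Once in a run the grip may slacken for a moment while it holds something.
It also fails if it takes over 210 s, if anything falls off the work surface, if the arm or the gripper's body presses on something with over 40 N, if the wrist force passes 120 N, or if a joint passes its speed limit or range.

## Working session

There is one attempt and no reset: what is moved stays moved. The work goes in short steps, Python scripts to look and compute and a tool call to move; the robot and the scene stay as the last step left them, time stands still between calls to the robot, and variables do not carry over. Pictures are saved under pics/ and viewed, at most 14 in all, crops included, and the job is handed in when it is done.

Besides the shell and the picture viewer there is one more tool, called after "Emit:" as a command line: name --argument value ..., lists and objects as JSON in quotes. step_arm: Moves the arm, as the interface text tells. Its arguments: {"type":"object","properties":{"increments":{"type":"array"},"force":{"type":"number"}},"required":["increments"]}

```bash
mkdir -p pics; python3 - <<'E'
from station import bot
import cv2,pickle
o=bot.get_obs(); print(o['t'],o['eef_pos'],o['tool_rot'],o['gripper_width'],bot.hold_point_z)
for n in ['scene','top']:
    c=bot.read_camera(n); pickle.dump(c,open(f'pics/{n}0.pkl','wb'))
    cv2.imwrite(f'pics/{n}0.png',c['image'][:,:,::-1]); print(n,c['camera_matrix'].tolist(),c['R'].round(3).tolist(),c['t'].round(3))
E
```

```text
0.0 [ 0.24121778 -0.62974306  0.20214585] [-8.76317676e-04  9.83318111e-01  1.81891935e-01 -2.20557929e-04] 0.9994885040847077 0.0187
scene [[419.66097559024786, 0.0, 315.6513519424661], [0.0, 419.66097559024786, 204.1360083658108], [0.0, 0.0, 1.0]] [[-0.784, 0.62, -0.006], [0.54, 0.677, -0.5], [-0.306, -0.396, -0.866]] [ 0.396 -0.286  1.616]
top [[397.06566545356725, 0.0, 328.36567656439007], [0.0, 397.06566545356725, 198.37268911850603], [0.0, 0.0, 1.0]] [[-0.023, -1.0, -0.006], [-0.988, 0.024, -0.152], [0.152, 0.003, -0.988]] [0.045 0.541 1.075]
```

View pics/top0.png

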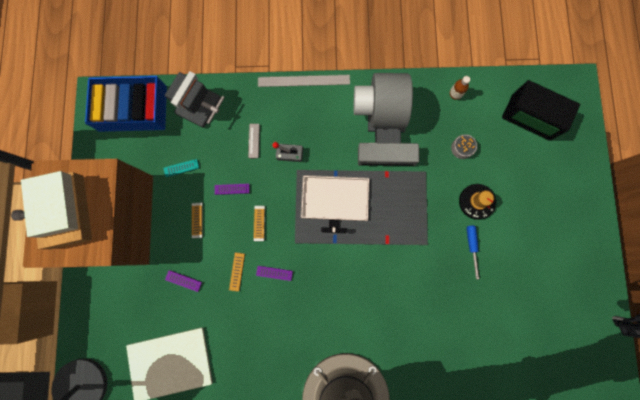

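View pics/scene0.png

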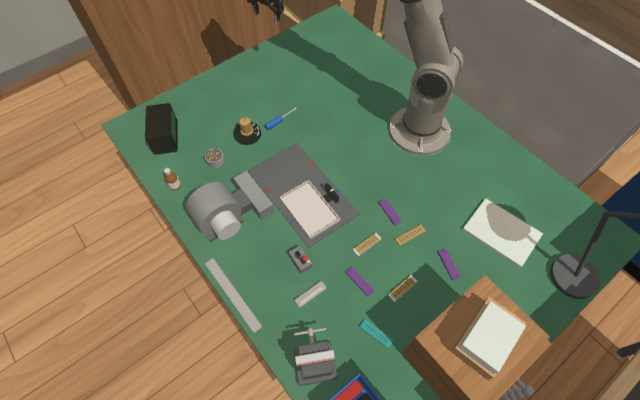

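The top view shows the tray at (335,199), fin at (334,227), sleeve at (482,200), isolator at (287,152) and three brass strips at (197,220), (259,223) and (237,272). The purple and turquoise strips are decoys. I'll enlarge a crop to tell the cores from the bare plate.

```bash
python3 - <<'E'
import cv2,pickle,numpy as np
a=cv2.imread('pics/top0.png');b=cv2.imread('pics/scene0.png')
A=cv2.resize(a[190:300,180:290],(400,400),interpolation=3)
B=cv2.resize(b[220:310,345:435],(400,400),interpolation=3)
C=cv2.resize(a[170:230,445:505],(200,200),interpolation=3);D=cv2.resize(a[130:175,255:315],(267,200),interpolation=3)
E=cv2.resize(b[105:150,225:270],(200,200),interpolation=3)
r2=np.hstack([C,D,E]); r2=np.pad(r2,((0,0),(0,800-r2.shape[1]),(0,0)))
cv2.imwrite('pics/crop1.png',np.vstack([np.hstack([A,B]),r2]))
E
```

```text
(no output)
```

View pics/crop1.png

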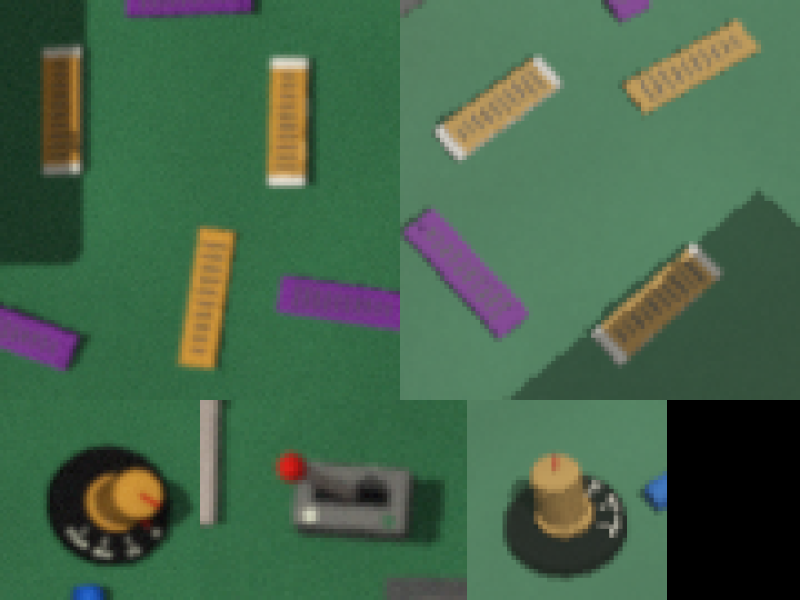

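Two cores have silver ends: A at top (197,220) and B at (259,223). The strip at (237,272) has no silver ends, so it is the bare reed plate. No third core is present. Next I'll measure positions.

```bash
cat > h.py <<'E'
import cv2,numpy as np,pickle
from scipy.spatial.transform import Rotation as Ro
def ray(c,uv,z):
    K,R,t=c['camera_matrix'],c['R'],c['t']
    d=R.T@np.linalg.inv(K)@np.array([uv[0],uv[1],1.]); o=-R.T@t
    return o+d*(z-o[2])/d[2]
def proj(c,X):
    p=c['camera_matrix']@(c['R']@np.asarray(X,float)+c['t']); return p[:2]/p[2]
def tri(c1,u1,c2,u2):
    A=[];b=[]
    for c,u in((c1,u1),(c2,u2)):
        o=-c['R'].T@c['t']; d=ray(c,u,0)-o; d/=np.linalg.norm(d); P=np.eye(3)-np.outer(d,d);A.append(P);b.append(P@o)
    return np.linalg.solve(A[0]+A[1],b[0]+b[1])
def hsv(c): return cv2.cvtColor(c['image'],cv2.COLOR_RGB2HSV)
def blobs(c,lo,hi,roi=None,amin=4,close=0):
    m=cv2.inRange(hsv(c),np.array(lo),np.array(hi))
    if roi: k=np.zeros_like(m);k[roi[1]:roi[3],roi[0]:roi[2]]=255;m&=k
    if close: m=cv2.morphologyEx(m,cv2.MORPH_CLOSE,np.ones((close,close)))
    cs=cv2.findContours(m,cv2.RETR_EXTERNAL,cv2.CHAIN_APPROX_NONE)[0]; out=[]
    for k in cs:
        mm=np.zeros_like(m);cv2.drawContours(mm,[k],-1,255,-1);ys,xs=np.nonzero(mm&m)
        if len(xs)>=amin: out.append((np.array([xs.mean(),ys.mean()]),len(xs),k))
    return sorted(out,key=lambda o:-o[1])
def rect(c,k,z):
    P=np.array([ray(c,p[0],z)[:2] for p in k],np.float32)*1000
    return cv2.minAreaRect(P)
def snap(bot,n,name):
    c=bot.read_camera(n);pickle.dump(c,open(f'pics/{name}.pkl','wb'));cv2.imwrite(f'pics/{name}.png',c['image'][:,:,::-1]);return c
def load(name): return pickle.load(open(f'pics/{name}.pkl','rb'))
E
python3 - <<'E'
from h import *
np.set_printoptions(precision=4,suppress=True)
T,S=load('top0'),load('scene0')
def show(nm,bl,c,z):
    for b in bl: print(nm,b[0].round(1),b[1],ray(c,b[0],z).round(4),[np.round(v,1) for v in rect(c,b[2],z)])
show('brassT',blobs(T,(10,90,60),(28,255,255),(180,180,300,300),40,3),T,.009)
show('brassS',blobs(S,(10,60,60),(28,255,255),(345,220,435,310),40,3),S,.009)
show('trayT',blobs(T,(0,0,170),(30,60,255),(290,165,440,250),300),T,.018)
show('trayS',blobs(S,(0,0,170),(30,60,255),(250,140,370,250),300),S,.018)
for c,n,r in((T,'T',(290,165,440,250)),(S,'S',(240,140,370,250))):
    show('blue'+n,blobs(c,(100,120,60),(130,255,255),r,2),c,.004); show('red'+n,blobs(c,(170,120,80),(180,255,255),r,2)+blobs(c,(0,140,80),(6,255,255),r,2),c,.004)
show('finT',blobs(T,(0,0,0),(180,255,45),(300,215,370,245),10),T,.044)
show('finS',blobs(S,(0,0,0),(180,255,45),(310,175,350,215),10),S,.044)
bt=blobs(T,(0,150,100),(6,255,255),(265,135,295,160),4)+blobs(T,(174,150,100),(180,255,255),(265,135,295,160),4)
bs=blobs(S,(0,150,100),(6,255,255),(290,245,320,270),4)+blobs(S,(174,150,100),(180,255,255),(290,245,320,270),4)
print('ball',[b[:2] for b in bt],[b[:2] for b in bs],tri(T,bt[0][0],S,bs[0][0]))
show('isoT',blobs(T,(0,0,60),(180,50,200),(265,140,310,170),40,3),T,.03)
show('dialT',blobs(T,(0,0,0),(180,255,50),(455,180,505,225),60,25),T,.016)
show('dialS',blobs(S,(0,0,0),(180,255,50),(228,115,268,145),60,25),S,.016)
show('sleeveT',blobs(T,(8,90,100),(30,255,255),(455,180,505,225),40,3),T,.07)
show('sleeveS',blobs(S,(8,70,100),(30,255,255),(228,115,268,145),40,3),S,.07)
E
```

```text
brassT [236.5 271.6] 394 [0.344  0.2958 0.009 ] [array([344.7, 295.8]), array([ 29.6, 105.1]), np.float64(82.3)]
brassT [259. 223.] 317 [0.4799 0.2329 0.009 ] [array([480.1, 233. ]), array([81.2, 28.9]), np.float64(0.1)]
brassT [196.5 219.7] 295 [0.4936 0.4128 0.009 ] [array([494.3, 413. ]), array([84.6, 26.1]), np.float64(1.5)]
brassS [402.4 287.6] 256 [0.4931 0.4158 0.009 ] [array([492.3, 415.7]), array([84.2, 29.2]), np.float64(1.6)]
brassS [409.8 234.6] 254 [0.3472 0.3005 0.009 ] [array([346.8, 300.4]), array([ 28.9, 106.2]), np.float64(81.7)]
brassS [366.7 243.6] 226 [0.4799 0.2366 0.009 ] [array([479. , 236.5]), array([30.4, 86.4]), np.float64(88.5)]
trayT [336.  197.8] 2638 [0.5462 0.0101 0.018 ] [array([547. ,  13.6]), array([188.6, 121.5]), np.float64(86.2)]
trayS [309.  208.8] 1679 [0.5503 0.0208 0.018 ] [array([546.8,  16.8]), array([190.8, 121.8]), np.float64(86.2)]
blueT [334.5 238.5] 30 [0.4307 0.0173 0.004 ] [array([430.7,  17.3]), array([ 8.6, 20. ]), np.float64(88.6)]
blueT [335. 173.] 15 [0.6222 0.0109 0.004 ] [array([622.2,  10.9]), array([ 5.9, 12. ]), np.float64(
[... 864 characters left out ...]
8.6]), np.float64(87.0)]
ball [(array([275.2222, 144.7037]), 27)] [(array([304.2174, 257.913 ]), 23)] [0.6879 0.1756 0.0848]
isoT [288.8 152.1] 335 [0.6816 0.1435 0.03  ] [array([682.1, 143.4]), array([74.6, 45.7]), np.float64(85.1)]
dialT [477.5 201.3] 1046 [ 0.5267 -0.3951  0.016 ] [array([ 527.7, -395.2]), array([106.6,  98.5]), np.float64(88.6)]
dialS [246.7 133.6] 415 [ 0.5334 -0.3856  0.016 ] [array([ 533.3, -383.7]), array([87.2, 99.5]), np.float64(51.4)]
sleeveT [481.6 199.1] 321 [ 0.525  -0.3864  0.07  ] [array([ 523.9, -387.5]), array([61.1, 47. ]), np.float64(88.6)]
sleeveS [245.7 126.2] 196 [ 0.5356 -0.3747  0.07  ] [array([ 534.9, -376.2]), array([88.8, 45. ]), np.float64(62.3)]
```

```bash
cat >> h.py <<'E'
def phi(o):
    x=Ro.from_quat(np.roll(o['tool_rot'],-1)).apply([1,0,0]); return np.degrees(np.arctan2(x[1],x[0]))
def Q(p): # tool down with tool x at heading p deg
    return Ro.from_euler('z',p,degrees=True)*Ro.from_quat([1,0,0,0])
def plan(o,*wps):
    """wps: (x,y,z,phi). prints increments from current measured pose"""
    R0=Ro.from_quat(np.roll(o['tool_rot'],-1));p0=np.array(o['eef_pos'])
    print('t',round(o['t'],2),'tcp',p0.round(4),'phi',round(phi(o),2),'w',round(float(o['gripper_width']),3),'F',np.round(o['contact_force'],1))
    for w in wps:
        d=R0.inv().apply(np.array(w[:3])-p0)*1000; rv=(R0.inv()*Q(w[3])).as_rotvec(degrees=True)
        print(w,'->',d.round(1),rv.round(2),'rows',round(max(np.linalg.norm(d)/41.7,np.linalg.norm(rv)/7.16),1))
E
python3 - <<'E'
from station import bot
from h import *
o=bot.get_obs(); plan(o,(.47,-.39,.25,55),(.50,-.39,.25,90))
c=snap(bot,'wrist','w0'); o1=-c['R'].T@c['t']; print(o1, ray(c,(320,200),0), c['camera_matrix'][0,0])
E
```

```text
t 0.1 tcp [ 0.2412 -0.6298  0.2022] phi 20.96 w 0.998 F [ 0.3  0.5 -0. ]
(0.47, -0.39, 0.25, 55) -> [ 299.4 -142.2  -47.6] [-9.000e-02 -2.000e-02 -3.404e+01] rows 8.0
(0.5, -0.39, 0.25, 90) -> [ 327.4 -131.4  -47.6] [-9.000e-02 -5.000e-02 -6.904e+01] rows 9.6
[ 0.31413598 -0.60196609  0.3733317 ] [ 0.20206127 -0.64365632  0.        ] 295.5546985696713
```

View pics/w0.png

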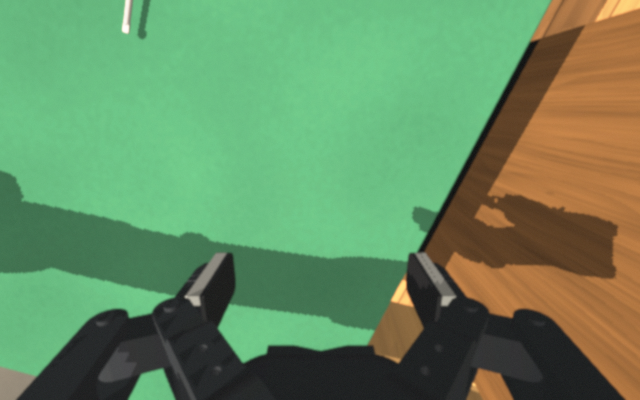

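The wrist view shows desk, the gripper fingers and the screwdriver tip at (127,20). Image up is tool +x. I'll move to look at the sleeve from close by.

```bash
python3 - <<'E'
from station import bot
from h import *
o=bot.get_obs(); plan(o,(.45,-.46,.22,40))
E
```

```text
t 0.15 tcp [ 0.2413 -0.6299  0.2023] phi 20.96 w 0.999 F [0.9 0.6 0.2]
(0.45, -0.46, 0.22, 40) -> [255.7 -84.  -17.6] [-8.000e-02 -1.000e-02 -1.904e+01] rows 6.5
```

Emit:
step_arm --increments '[[[1,256,-84,-18,0,0,-19],[1,256,-84,-18,0,0,-19],[1,256,-84,-18,0,0,-19],[1,256,-84,-18,0,0,-19],[1,256,-84,-18,0,0,-19],[1,256,-84,-18,0,0,-19],[1,256,-84,-18,0,0,-19],[1,256,-84,-18,0,0,-19],[1,256,-84,-18,0,0,-19]]]'

```text
t: 0.9
eef_pos: [0.4517, -0.4589, 0.2208]
tool_rot: [-0.0, 0.939, 0.343, 0.0]
contact_force: [-0.9, -0.1, 0.1]
gripper_width: 0.999
grasp_force: 0.0
```

```bash
python3 - <<'E'
from station import bot
from h import *
o=bot.get_obs(); c=snap(bot,'wrist','w1'); plan(o,(.40,.0,.28,90)); print(proj(c,(.53,-.39,.076)),proj(c,(.53,-.39,.016)))
E
```

```text
t 0.9 tcp [ 0.4517 -0.4589  0.2208] phi 40.15 w 0.999 F [-0.9 -0.1  0.1]
(0.4, 0.0, 0.28, 90) -> [ 256.5 -384.1  -58.9] [-2.000e-02 -2.000e-02 -4.985e+01] rows 11.2
[318.15737727  77.80319724] [318.55216314  82.33923697]
```

View pics/w1.png

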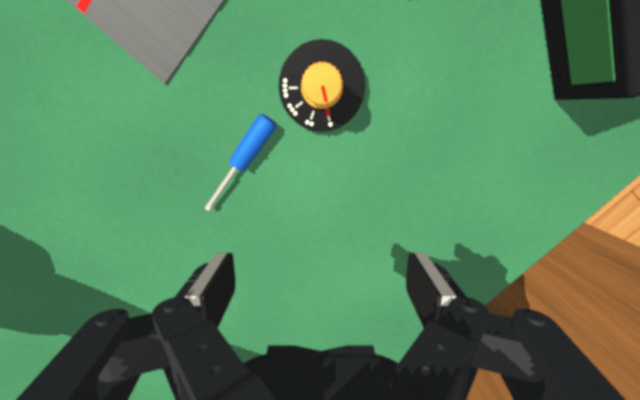

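The pointer stands at number 1: one dot at (330,124), sleeve top at (322,84). I'll measure the sleeve axis here, then move to look at the tray.

```bash
python3 - <<'E'
from station import bot
from h import *
c=load('w1')
b=blobs(c,(12,120,120),(32,255,255),(270,30,380,140),50,3)[0]
(x,y),r=cv2.minEnclosingCircle(b[2]); print('sleeve',b[0],b[1],(x,y),r,ray(c,(x,y),.076),ray(c,b[0],.076))
d=blobs(c,(0,0,0),(180,255,45),(270,30,345,140),50,21)[0]; e=cv2.fitEllipse(cv2.convexHull(d[2])); print('dial',e,ray(c,e[0],.016))
r=blobs(c,(172,120,80),(180,255,255),(270,30,380,140),2)+blobs(c,(0,170,80),(6,255,255),(270,30,380,140),2)
print([(q[0],q[1]) for q in r])
plan(bot.get_obs(),(.50,-.16,.28,88))
E
```

```text
sleeve [320.95875635  84.28553299] 1576 (321.2157287597656, 84.63705444335938) 23.93816566467285 [ 0.52711486 -0.39641346  0.076     ] [ 0.5272     -0.39600543  0.076     ]
dial ((332.0776672363281, 106.5624008178711), (39.30315017700195, 59.40431594848633), 59.54081726074219) [ 0.51959143 -0.42020139  0.016     ]
[(array([327.34482759, 111.31034483]), 29), (array([323.92592593,  93.33333333]), 27)]
t 0.95 tcp [ 0.4499 -0.4606  0.2208] phi 39.97 w 0.998 F [-0.7 -0.4 -0.1]
(0.5, -0.16, 0.28, 88) -> [ 231.5 -198.2  -59.3] [-5.000e-02  4.000e-02 -4.803e+01] rows 7.4
```

Emit:
step_arm --increments '[[[1,229,-197,-59,0,0,-48],[1,229,-197,-59,0,0,-48],[1,229,-197,-59,0,0,-48],[1,229,-197,-59,0,0,-48],[1,229,-197,-59,0,0,-48],[1,229,-197,-59,0,0,-48],[1,229,-197,-59,0,0,-48],[1,229,-197,-59,0,0,-48],[1,229,-197,-59,0,0,-48],[1,229,-197,-59,0,0,-48]]]'

```text
t: 1.78
eef_pos: [0.4989, -0.1637, 0.2802]
tool_rot: [0.0, 0.72, 0.694, -0.0]
contact_force: [0.1, -0.5, 0.9]
gripper_width: 0.996
grasp_force: 0.0
```

```bash
python3 - <<'E'
from station import bot
from h import *
o=bot.get_obs(); c=snap(bot,'wrist','w2'); plan(o,(.42,.36,.28,180)); print(proj(c,(.547,.0145,.018)),proj(c,(.453,.018,.044)))
E
```

```text
t 1.78 tcp [ 0.4989 -0.1637  0.2802] phi 87.87 w 0.996 F [ 0.1 -0.5  0.9]
(0.42, 0.36, 0.28, 180) -> [ 5.204e+02 -9.830e+01 -4.000e-01] [-5.000e-02  5.000e-02 -9.213e+01] rows 12.9
[351.77913933  22.54151685] [276.17388761  16.81665288]
```

View pics/w2.png

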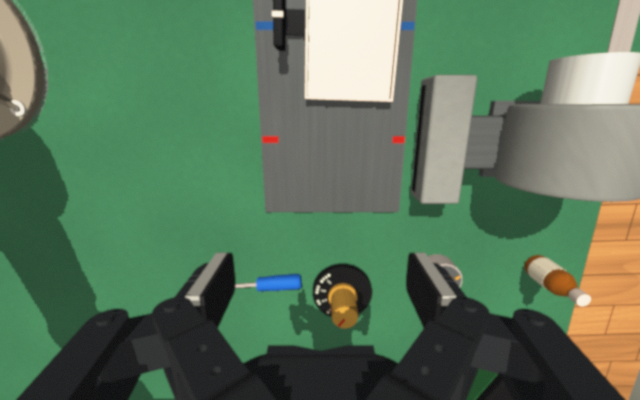

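The view shows the blue mark lines at (264,26) and (408,26), the red ones at (270,140) and (399,140), and the fin's white line at (278,14).

```bash
python3 - <<'E'
from station import bot
from h import *
c=load('w2')
for n,l,h in(('blue',(100,120,60),(125,255,255)),('red',(0,150,100),(6,255,255)),('red2',(174,150,100),(180,255,255))):
    for b in blobs(c,l,h,(250,0,420,230),6): print(n,b[0],b[1],ray(c,b[0],.004))
for b in blobs(c,(0,0,150),(40,90,255),(268,0,290,40),4): print('finline',b[0],b[1],ray(c,b[0],.044))
t=blobs(c,(0,0,170),(40,70,255),(295,0,405,120),300)[0]; k=t[2][:,0,:]; print('tray px',k.min(0),k.max(0))
for p in((306,50),(306,95),(400,20),(392,98),(350,102)): print(p,ray(c,p,.018))
plan(bot.get_obs(),(.51,.25,.30,150),(.50,.30,.30,180))
E
```

```text
blue [264.51824818  25.37226277] 137 [0.43170478 0.01876837 0.004     ]
blue [407.5  25.5] 94 [0.62293709 0.01146373 0.004     ]
red [269.77358491 138.97169811] 106 [ 0.4254212  -0.13096856  0.004     ]
red [398.3625 139.0125] 80 [ 0.61706972 -0.13817103  0.004     ]
finline [276.6     13.1625] 80 [0.45383151 0.02183775 0.044     ]
tray px [304   0] [402 101]
(306, 50) [ 0.48617599 -0.01536924  0.018     ]
(306, 95) [ 0.48325564 -0.07162007  0.018     ]
(400, 20) [0.60917901 0.01506859 0.018     ]
(392, 98) [ 0.60228855 -0.0799943   0.018     ]
(350, 102) [ 0.54402348 -0.08309734  0.018     ]
t 1.83 tcp [ 0.4985 -0.1649  0.2798] phi 87.74 w 1.0 F [-0.2 -0.6 -0.4]
(0.51, 0.25, 0.3, 150) -> [415.   -4.9 -20.7] [-7.000e-02  3.000e-02 -6.226e+01] rows 10.0
(0.5, 0.3, 0.3, 180) -> [464.5 -16.9 -20.7] [-9.000e-02  2.000e-02 -9.226e+01] rows 12.9
```

Emit:
step_arm --increments '[[[1,417,0,-20,0,0,-62],[1,417,0,-20,0,0,-62],[1,417,0,-20,0,0,-62],[1,417,0,-20,0,0,-62],[1,417,0,-20,0,0,-62],[1,417,0,-20,0,0,-62],[1,417,0,-20,0,0,-62],[1,417,0,-20,0,0,-62],[1,417,0,-20,0,0,-62],[1,417,0,-20,0,0,-62]]]'

```text
t: 2.67
eef_pos: [0.5159, 0.252, 0.2992]
tool_rot: [-0.0, 0.26, 0.966, -0.001]
contact_force: [1.0, -0.4, 0.4]
gripper_width: 0.999
grasp_force: 0.0
```

Emit:
step_arm --increments '[[[1,0,0,0,0,0,-30],[1,0,0,0,0,0,-30],[1,0,0,0,0,0,-30],[1,0,0,0,0,0,-30],[1,0,0,0,0,0,-30],[1,0,0,0,0,0,-30],[1,0,0,0,0,0,-30],[1,0,0,0,0,0,-30]]]'

```text
t: 3.33
eef_pos: [0.5148, 0.2527, 0.2998]
tool_rot: [-0.0, 0.002, 1.0, -0.0]
contact_force: [-0.3, -0.4, 0.4]
gripper_width: 1.0
grasp_force: 0.0
```

```bash
python3 - <<'E'
from station import bot
from h import *
o=bot.get_obs(); c=snap(bot,'wrist','w3'); plan(o); print(proj(c,(.48,.235,.009)),proj(c,(.4935,.4145,.009)))
E
```

```text
t 3.33 tcp [0.5148 0.2527 0.2998] phi 179.71 w 1.0 F [-0.3 -0.4  0.4]
[308.27030415 134.10391779] [424.54789783 142.40692448]
```

View pics/w3.png

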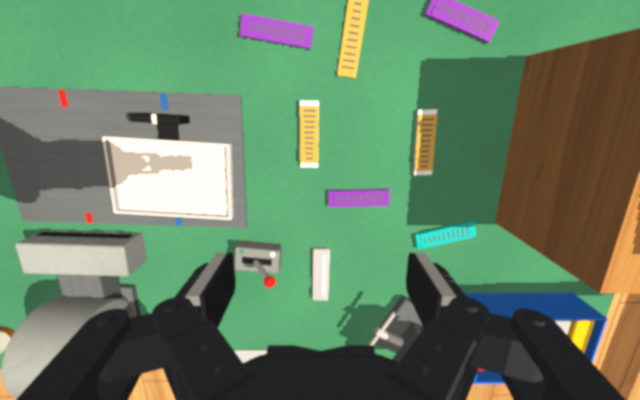

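This view shows everything: cores at (309,133) and (426,142), reed plate at (352,38), tray corners near (107,138) to (231,218), blue marks at (164,101) and (178,222), and the ball at (269,282).

```bash
python3 - <<'E'
from station import bot
from h import *
c=load('w3')
for x0,y0,x1,y1 in((290,90,330,180),(405,95,450,190)):
    m=cv2.inRange(hsv(c),np.array((35,60,20)),np.array((90,255,255)));k=np.zeros_like(m);k[y0:y1,x0:x1]=255-m[y0:y1,x0:x1]
    k=cv2.morphologyEx(k,cv2.MORPH_OPEN,np.ones((3,3)))
    cs=max(cv2.findContours(k,0,1)[0],key=cv2.contourArea); print('core',[np.round(v,1) for v in rect(c,cs,.006)])
for n,l,h in(('blue',(100,120,60),(125,255,255)),('red',(0,150,100),(6,255,255)),('red2',(174,150,100),(180,255,255))):
    for b in blobs(c,l,h,(50,80,250,240),6): print(n,b[0],b[1],ray(c,b[0],.004))
for b in blobs(c,(0,0,150),(40,90,255),(140,110,170,128),4): print('finline',b[0],b[1],ray(c,b[0],.044))
m=cv2.inRange(hsv(c),np.array((0,0,110)),np.array((40,90,255)));k=np.zeros_like(m);k[130:225,95:240]=m[130:225,95:240]
k=cv2.morphologyEx(k,cv2.MORPH_CLOSE,np.ones((25,25)))
cs=max(cv2.findContours(k,0,1)[0],key=cv2.contourArea);print('tray',rect(c,cs,.018))
f=cv2.inRange(c['image'],np.array((0,0,0)),np.array((35,35,35)));print('fin dark')
k=np.zeros_like(f);k[105:128,120:195]=f[105:128,120:195];cs=max(cv2.findContours(k,0,1)[0],key=cv2.contourArea);print(rect(c,cs,.044))
for b in blobs(c,(0,150,100),(8,255,255),(250,265,290,300),10)+blobs(c,(174,150,100),(180,255,255),(250,265,290,300),10): print('ball',b[0],b[1],ray(c,b[0],.0877))
plan(bot.get_obs(),(.494,.414,.1,180))
E
```

```text
core [array([481.8, 235.5]), array([ 31.5, 103. ]), np.float64(89.4)]
core [array([494.7, 415.2]), array([104.8,  32.5]), np.float64(1.7)]
blue [163.60638298 101.34042553] 94 [0.43113234 0.01856696 0.004     ]
blue [177.94285714 221.2       ] 35 [0.62425455 0.0111351  0.004     ]
red [62.7706422 98.       ] 109 [ 0.42562164 -0.13147991  0.004     ]
red [ 88.72222222 217.53703704] 54 [ 0.61684656 -0.13867695  0.004     ]
finline [153.64864865 118.91891892] 74 [0.45498758 0.02097512 0.044     ]
tray ((547.8014526367188, 6.850616455078125), (249.084228515625, 151.58853149414062), 89.70809173583984)
fin dark
((455.9920654296875, 62.614505767822266), (10.14590072631836, 6.749269485473633), 89.70796203613281)
ball [269.33009709 281.69902913] 103 [0.68850493 0.17637219 0.0877    ]
t 3.38 tcp [0.5147 0.253  0.2999] phi 179.78 w 1.003 F [-0.6  0.6 -0.1]
(0.494, 0.414, 0.1, 180) -> [ 21.3 161.  199.9] [-0.02  0.   -0.22] rows 6.2
```

Emit:
step_arm --increments '[[[0.15,20,162,230,0,0,-1.8],[0.15,20,162,230,0,0,-1.8],[0.15,20,162,230,0,0,-1.8],[0.15,20,162,230,0,0,-1.8],[0.15,20,162,230,0,0,-1.8],[0.15,20,162,230,0,0,-1.8],[0.15,20,162,230,0,0,-1.8],[0.15,20,162,230,0,0,-1.8],[0.15,20,162,230,0,0,-1.8]]]'

```text
t: 4.13
eef_pos: [0.493, 0.4159, 0.0685]
tool_rot: [-0.001, -0.016, 1.0, -0.001]
contact_force: [-0.1, -0.7, 0.3]
gripper_width: 0.578
grasp_force: 0.0
```

```bash
python3 - <<'E'
from station import bot
from h import *
o=bot.get_obs(); c=snap(bot,'wrist','w4'); plan(o,(.4945,.415,.002,181.6)); print(proj(c,(.4945,.415,.009)))
im=c['image'];print(o['gripper_width']*85)
E
```

```text
t 4.13 tcp [0.493  0.4159 0.0685] phi -178.17 w 0.578 F [-0.1 -0.7  0.3]
(0.4945, 0.415, 0.002, 181.6) -> [-1.6 -0.9 66.5] [-0.09 -0.16  0.23] rows 1.6
[318.47604206 204.74591503]
49.10464586168631
```

View pics/w4.png

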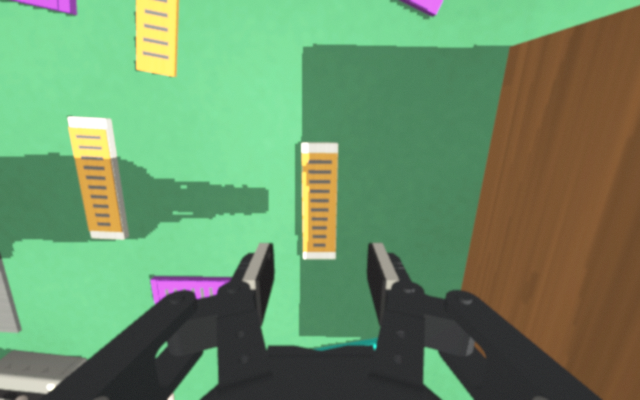

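Core A lies centred between the fingers at (320,201), as predicted. I'll descend and grip.

Emit:
step_arm --increments '[[[0.15,-1,-1,30,0,0,0],[0.15,-1,-1,55,0,0,0],[0.15,-1,-1,63,0,0,0],[0.15,-1,-1,66,0,0,0],[0.15,-1,-1,66,0,0,0]]]' --force 40

```text
t: 4.6
eef_pos: [0.4965, 0.4144, 0.0052]
tool_rot: [0.001, -0.015, 1.0, 0.0]
contact_force: [0.2, 0.8, 0.2]
gripper_width: 0.573
grasp_force: 0.0
```

Emit:
step_arm --increments '[[[-1,0,0,0,0,0,0],[-1,0,0,0,0,0,0],[-1,0,0,0,0,0,0],[-1,0,0,0,0,0,0],[-1,0,0,0,0,0,0],[-1,0,0,0,0,0,0]]]' --force 40

```text
t: 5.1
eef_pos: [0.4956, 0.4148, 0.0043]
tool_rot: [0.0, -0.015, 1.0, 0.0]
contact_force: [-0.5, 0.4, -0.8]
gripper_width: -0.005
grasp_force: 0.0
```

```bash
python3 - <<'E'
from station import bot
from h import *
o=bot.get_obs(); c=snap(bot,'wrist','w5'); plan(o); t=snap(bot,'top','t5')
for b in blobs(t,(10,90,60),(28,255,255),(150,180,300,300),40,3): print(b[0],b[1],rect(t,b[2],.009))
E
```

```text
t 5.1 tcp [0.4956 0.4148 0.0043] phi -178.24 w -0.005 F [-0.5  0.4 -0.8]
```

View pics/w5.png

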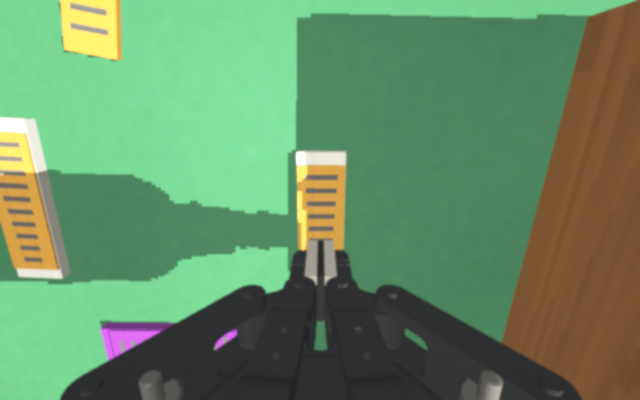

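The fingers closed above the core's top: the tips at (320,243) rest over it, so I was too high. I'll open and go lower, watching the force.

Emit:
step_arm --increments '[[[-1,0,0,-12,0,0,0],[0.05,0,0,-12,0,0,0],[0.05,0,0,-12,0,0,0],[0.05,0,0,-12,0,0,0],[0.05,0,0,-12,0,0,0],[0.05,0,0,-6,0,0,0],[0.05,0,0,0,0,0,0],[0.05,0,0,2,0,0,0],[0.05,0,0,2,0,0,0]]]' --force 40

```text
t: 5.95
eef_pos: [0.4949, 0.414, 0.0007]
tool_rot: [-0.001, -0.015, 1.0, -0.001]
contact_force: [0.6, 0.6, 0.5]
gripper_width: 0.524
grasp_force: 0.0
```

Emit:
step_arm --increments '[[[0.05,0,0,1,0,0,0],[0.05,0,0,2,0,0,0],[0.05,0,0,3,0,0,0],[0.05,0,0,3,0,0,0]]]'

```text
t: 6.28
eef_pos: [0.4955, 0.4146, -0.001]
tool_rot: [-0.0, -0.015, 1.0, -0.0]
contact_force: [-0.6, 0.2, 1.3]
gripper_width: 0.526
grasp_force: 0.0
```

```bash
python3 - <<'E'
from station import bot
from h import *
o=bot.get_obs(); c=snap(bot,'wrist','w6'); plan(o); print(o['gripper_width']*85)
for z in (0,.005,.01): print(proj(c,o['eef_pos']+np.array([0,0,z])))
E
```

```text
t 6.28 tcp [ 0.4955  0.4146 -0.001 ] phi -178.25 w 0.526 F [-0.6  0.2  1.3]
44.683138568167145
[319.2898252 232.5255517]
[319.26645755 235.86007509]
[319.24182773 239.37470803]
```

View pics/w6.png

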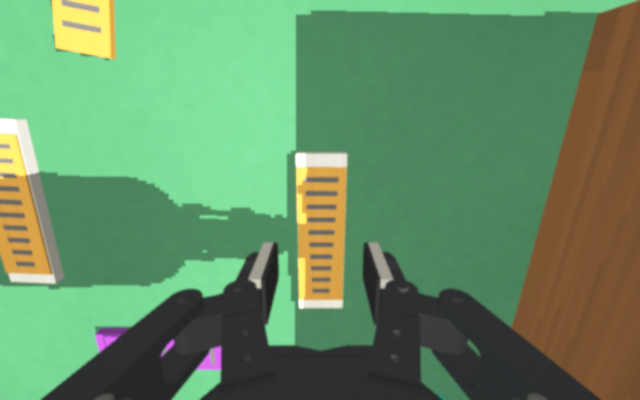

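The tips at row 243 are still about 1 cm above the desk, so I'll go lower in small steps.

Emit:
step_arm --increments '[[[0.05,0,0,1.5,0,0,0],[0.05,0,0,3,0,0,0],[0.05,0,0,4,0,0,0],[0.05,0,0,4,0,0,0]]]'

```text
t: 6.67
eef_pos: [0.4953, 0.4145, -0.0052]
tool_rot: [-0.0, -0.015, 1.0, -0.0]
contact_force: [0.6, 0.3, 0.2]
gripper_width: 0.522
grasp_force: 0.0
```

Emit:
step_arm --increments '[[[0.05,0,0,1,0,0,0],[0.05,0,0,2,0,0,0],[0.05,0,0,2,0,0,0]]]'

```text
t: 6.92
eef_pos: [0.4954, 0.4146, -0.0071]
tool_rot: [-0.0, -0.015, 1.0, -0.0]
contact_force: [0.6, -0.5, -0.1]
gripper_width: 0.526
grasp_force: 0.0
```

Emit:
step_arm --increments '[[[-0.25,0,0,0,0,0,0],[-1,0,0,0,0,0,0],[-1,0,0,0,0,0,0],[-1,0,0,0,0,0,0],[-1,0,0,0,0,0,0]]]' --force 40

```text
t: 7.33
eef_pos: [0.4955, 0.4147, -0.0069]
tool_rot: [0.0, -0.015, 1.0, 0.0]
contact_force: [0.0, 0.3, -0.0]
gripper_width: -0.002
grasp_force: 0.0
```

```bash
python3 - <<'E'
from station import bot
from h import *
c=load('w6'); 
for z in(.009,): print(ray(c,(321,153),z),ray(c,(321,307),z), ray(c,(297,230),z)-ray(c,(346,230),z), (-c['R'].T@c['t']))
o=bot.get_obs();c=snap(bot,'wrist','w7');t=snap(bot,'top','t7');s=snap(bot,'scene','s7');plan(o)
print(proj(c,o['eef_pos']))
p=proj(s,o['eef_pos']);print('scene',p)
x,y=p.astype(int);A=cv2.resize(s['image'][y-40:y+30,x-35:x+35,::-1],(400,400),interpolation=3)
cv2.imwrite('pics/crop7.png',np.hstack([A,c['image'][120:400,180:460,::-1][:, :].copy() if 0 else cv2.resize(c['image'][150:350,220:420,::-1],(400,400))]))
E
```

```text
[0.44388132 0.41406399 0.009     ] [0.54326836 0.41717587 0.009     ] [ 0.00088119 -0.02894945  0.        ] [0.41934183 0.41286839 0.17008376]
t 7.33 tcp [ 0.4955  0.4147 -0.0069] phi -178.24 w -0.002 F [ 0.   0.3 -0. ]
[319.34705516 232.52602005]
scene [400.71001882 289.49991792]
```

View pics/crop7.png

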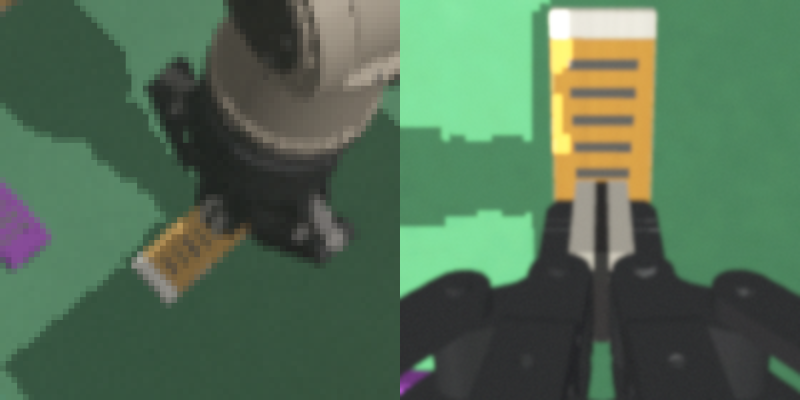

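The fingers are still above the core: in the scene crop they straddle over its top, and in the wrist crop the tips cover it at (600,190). The real tips sit higher than the TCP reading suggests. I'll open and descend until contact.

Emit:
step_arm --increments '[[[0.05,0,0,-3,0,0,0],[0.05,0,0,-3,0,0,0],[0.05,0,0,-3,0,0,0],[0.05,0,0,0,0,0,0],[0.05,0,0,2,0,0,0],[0.05,0,0,4,0,0,0],[0.05,0,0,4,0,0,0]]]'

```text
t: 8.07
eef_pos: [0.4952, 0.4143, -0.0117]
tool_rot: [-0.0, -0.015, 1.0, -0.0]
contact_force: [-0.4, -0.4, -0.0]
gripper_width: 0.524
grasp_force: 0.0
```

Emit:
step_arm --increments '[[[0.05,0,0,1,0,0,0],[0.05,0,0,2,0,0,0],[0.05,0,0,3,0,0,0],[0.05,0,0,3,0,0,0]]]'

```text
t: 8.4
eef_pos: [0.4954, 0.4146, -0.0142]
tool_rot: [-0.0, -0.015, 1.0, -0.0]
contact_force: [-1.2, 1.0, -0.2]
gripper_width: 0.523
grasp_force: 0.0
```

Emit:
step_arm --increments '[[[0.05,0,0,1,0,0,0],[0.05,0,0,2,0,0,0],[0.05,0,0,2,0,0,0]]]'

```text
t: 8.65
eef_pos: [0.4954, 0.4146, -0.0161]
tool_rot: [-0.0, -0.015, 1.0, -0.0]
contact_force: [0.8, -0.8, -0.3]
gripper_width: 0.527
grasp_force: 0.0
```

```bash
python3 - <<'E'
from station import bot
from h import *
o=bot.get_obs();c=snap(bot,'wrist','w8');plan(o)
for z in np.arange(0,.03,.005): print(z,proj(c,o['eef_pos']+np.array([-.011,0,z])))
E
```

```text
t 8.65 tcp [ 0.4954  0.4146 -0.0161] phi -178.24 w 0.527 F [ 0.8 -0.8 -0.3]
0.0 [319.88445561 216.21900453]
0.005 [319.87542457 219.17807645]
0.01 [319.86589635 222.30005546]
0.015 [319.85582872 225.59877526]
0.02 [319.84517453 229.08968147]
0.025 [319.833881   232.79007346]
```

Emit:
step_arm --increments '[[[0.05,0,0,1,0,0,0],[0.05,0,0,2,0,0,0],[0.05,0,0,3,0,0,0],[0.05,0,0,3,0,0,0]]]'

```text
t: 9.03
eef_pos: [0.4954, 0.4145, -0.0192]
tool_rot: [-0.0, -0.015, 1.0, -0.0]
contact_force: [0.2, 0.1, -0.2]
gripper_width: 0.528
grasp_force: 0.0
```

Emit:
step_arm --increments '[[[-0.2,0,0,0,0,0,0],[-0.6,0,0,0,0,0,0],[-0.6,0,0,0,0,0,0],[-0.6,0,0,0,0,0,0]]]' --force 40

```text
t: 9.37
eef_pos: [0.4956, 0.4149, -0.0188]
tool_rot: [0.0, -0.015, 1.0, 0.0]
contact_force: [0.4, 0.5, 1.0]
gripper_width: 0.196
grasp_force: 0.4
```

Emit:
step_arm --increments '[[[0.05,0,0,-2,0,0,0],[0.05,0,0,-2,0,0,0],[0.05,0,0,0,0,0,0],[0.05,0,0,2,0,0,0],[0.05,0,0,3,0,0,0],[0.05,0,0,3,0,0,0]]]'

```text
t: 9.87
eef_pos: [0.4953, 0.4144, -0.0224]
tool_rot: [-0.0, -0.015, 1.0, -0.0]
contact_force: [0.4, -0.4, 0.7]
gripper_width: 0.525
grasp_force: 0.0
```

Emit:
step_arm --increments '[[[-0.2,0,0,0,0,0,0],[-0.6,0,0,0,0,0,0],[-0.6,0,0,0,0,0,0],[-0.6,0,0,0,0,0,0]]]'

```text
t: 10.2
eef_pos: [0.4956, 0.4148, -0.0217]
tool_rot: [0.0, -0.015, 1.0, 0.0]
contact_force: [-0.4, -0.2, 1.5]
gripper_width: 0.303
grasp_force: 39.3
```

```bash
python3 - <<'E'
from station import bot
from h import *
o=bot.get_obs();c=snap(bot,'wrist','w9');s=snap(bot,'scene','s9');plan(o)
A=cv2.resize(s['image'][240:320,355:455,::-1],(400,320),interpolation=3)
cv2.imwrite('pics/crop9.png',np.hstack([A,cv2.resize(c['image'][150:350,200:450,::-1],(400,320))]))
E
```

```text
t 10.2 tcp [ 0.4956  0.4148 -0.0217] phi -178.24 w 0.303 F [-0.4 -0.2  1.5]
```

View pics/crop9.png

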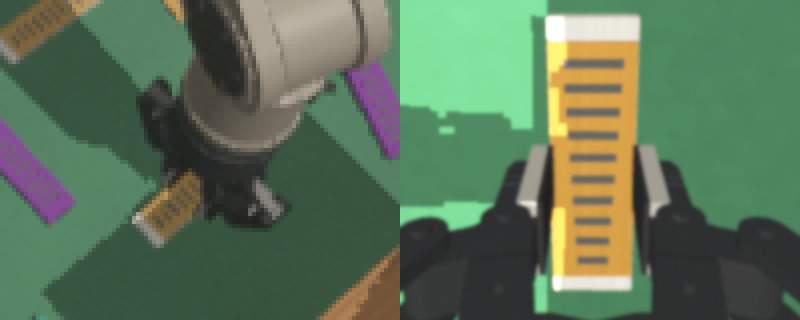

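The core is between the pads (width 0.30, 39 N), but the bite is shallow. I'll regrip about 5 mm deeper.

Emit:
step_arm --increments '[[[0.0,0,0,0,0,0,0],[0.0,0,0,0,0,0,0],[0.0,0,0,2,0,0,0],[0.0,0,0,4,0,0,0],[0.0,0,0,5,0,0,0],[0.0,0,0,5,0,0,0]]]'

```text
t: 10.8
eef_pos: [0.4953, 0.4144, -0.0274]
tool_rot: [-0.0, -0.015, 1.0, -0.0]
contact_force: [-0.5, 0.3, -0.3]
gripper_width: 0.501
grasp_force: 0.0
```

Emit:
step_arm --increments '[[[-0.6,0,0,0,0,0,0],[-0.6,0,0,0,0,0,0],[-0.6,0,0,0,0,0,0],[-0.6,0,0,0,0,0,0]]]' --force 60

```text
t: 11.13
eef_pos: [0.4956, 0.4149, -0.0268]
tool_rot: [0.0, -0.015, 1.0, 0.0]
contact_force: [-0.4, -0.7, 1.4]
gripper_width: 0.305
grasp_force: 59.3
```

```bash
python3 - <<'E'
from station import bot
from h import *
o=bot.get_obs();plan(o,(.50,.40,.06,180),(.550,.0495,.05,176.4))
E
```

```text
t 11.13 tcp [ 0.4956  0.4149 -0.0268] phi -178.24 w 0.305 F [-0.4 -0.7  1.4]
(0.5, 0.4, 0.06, 180) -> [ -4.  -15.  -86.8] [0.02 0.01 1.76] rows 2.1
(0.55, 0.0495, 0.05, 176.4) -> [ -43.2 -366.8  -76.8] [0.02 0.01 5.36] rows 9.0
```

Emit:
step_arm --increments '[[[-0.6,0,0,-20,0,0,0],[-0.6,0,0,-50,0,0,0],[-0.6,0,0,-80,0,0,0],[-0.6,-10,-50,-80,0,0,0],[-0.6,-10,-50,-80,0,0,0]]]' --force 60

```text
t: 11.55
eef_pos: [0.5098, 0.3611, 0.0544]
tool_rot: [0.002, -0.014, 1.0, -0.001]
contact_force: [0.9, -2.9, -2.5]
gripper_width: 0.304
grasp_force: 59.3
```

Emit:
step_arm --increments '[[[-0.6,-4,-50,0,0,0,1],[-0.6,-8,-100,0,0,0,2],[-0.6,-12,-140,0,0,0,3],[-0.6,-15,-180,0,0,0,4],[-0.6,-18,-220,0,0,0,5.4],[-0.6,-21,-260,0,0,0,5.4],[-0.6,-24,-300,0,0,0,5.4],[-0.6,-27,-340,0,0,0,5.4],[-0.6,-27,-370,0,0,0,5.4],[-0.6,-27,-387,0,0,0,5.4]]]'

```text
t: 12.38
eef_pos: [0.5454, -0.0282, 0.0523]
tool_rot: [-0.001, 0.035, 0.999, -0.002]
contact_force: [-0.8, -1.3, -0.8]
gripper_width: 0.304
grasp_force: 59.3
```

```bash
python3 - <<'E'
from station import bot
from h import *
o=bot.get_obs();c=snap(bot,'wrist','w10');plan(o,(.546,-.0205,-.015,176.4),(.546,-.0205,-.0195,176.4))
t=snap(bot,'top','t10')
for z in(.018,): print(proj(c,(.485,.018,z)))
E
```

```text
t 12.38 tcp [ 0.5454 -0.0282  0.0523] phi 175.95 w 0.304 F [-0.8 -1.3 -0.8]
(0.546, -0.0205, -0.015, 176.4) -> [-0.1  7.9 67.3] [-0.2  -0.07 -0.45] rows 1.6
(0.546, -0.0205, -0.0195, 176.4) -> [-0.1  8.  71.8] [-0.2  -0.07 -0.45] rows 1.7
[381.36625436 125.44666115]
```

View pics/w10.png

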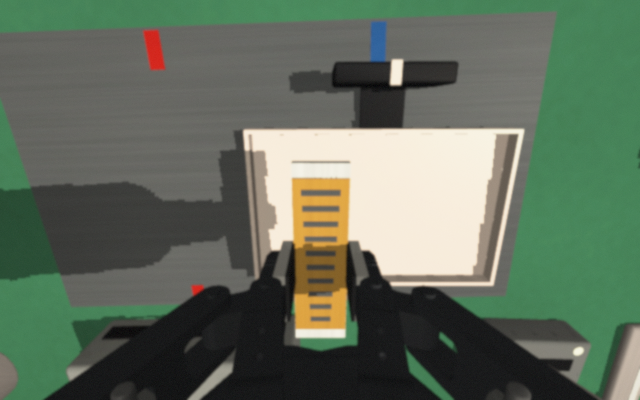

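The held core is at (320,250) over the tray. Tray rim corners are at about (244,130), (523,130) and (496,286), and the fin's white line is at (397,72), to the right of the blue line's end at (378,40). I'll compute the tray pose.

```bash
cat >> h.py <<'E'
def traypose(c,guess,z=.018):
    """tray pose from outer rim edges: bright/white transitions sampled along normals at outer rim of guess (x,y,yawdeg)"""
    g=c['image'].astype(float).min(2); x,y,a=guess
    hl,hw=.061,.095
    for it in range(4):
        R=np.array([[np.cos(np.radians(a)),-np.sin(np.radians(a))],[np.sin(np.radians(a)),np.cos(np.radians(a))]])
        rows=[];rhs=[]
        for n,h,L in(((-1,0),hl,hw),((1,0),hl,hw),((0,-1),hw,hl),((0,1),hw,hl)):
            n=np.array(n,float);tt=np.array([-n[1],n[0]])
            for s in np.linspace(-.85,.85,35)*L:
                ds=np.arange(-.010,.010,.0005)
                P=[proj(c,[*(np.array([x,y])+R@(n*(h+d)+tt*s)),z]) for d in ds]
                P=np.array(P,np.float32)
                if P[:,0].min()<2 or P[:,0].max()>637 or P[:,1].min()<2 or P[:,1].max()>397: continue
                v=cv2.remap(g.astype(np.float32),P[None,:,0].copy(),P[None,:,1].copy(),1)[0]
                w=np.where(v>150)[0]
                if len(w)==0 or w[-1]>=len(v)-3: continue
                i=w[-1]; 
                if v[min(i+4,len(v)-1)]>125: continue
                rows.append([*n, n@(np.array([-(tt*s+n*h)[1],(tt*s+n*h)[0]]))]);rhs.append(ds[i])
        A=np.array(rows);b=np.array(rhs)
        keep=np.ones(len(b),bool)
        for _ in range(4):
            sol=np.linalg.lstsq(A[keep],b[keep],rcond=None)[0]; r=b-A@sol; keep=abs(r)<max(.0012,1.8*np.median(abs(r)))
        d=R@sol[:2]; x+=d[0];y+=d[1];a+=np.degrees(sol[2])
    return np.array([x,y]).round(4),round(a,2),int(keep.sum()),len(b),round(float(np.abs(r[keep]).mean()),5)
def markpose(c,col,roi=(0,0,640,400)):
    l={'blue':[((100,120,60),(125,255,255))],'red':[((0,150,90),(6,255,255)),((174,150,90),(180,255,255))]}[col]
    return [(b[0].round(1),b[1],ray(c,b[0],.004).round(4)) for lo,hi in l for b in blobs(c,lo,hi,roi,20)]
E
python3 - <<'E'
from h import *
for n in('w10','w3','w2'):
    print(n,traypose(load(n),(.548,.0145,-3.)),traypose(load(n),(.545,.012,-2.)))
c=load('w10');print(markpose(c,'blue',(360,0,400,62)),markpose(c,'red',(100,0,200,300)))
for b in blobs(c,(0,0,150),(40,90,255),(380,55,410,90),4): print('finline',b[0],b[1],ray(c,b[0],.044))
for p in((244,130),(523,130),(496,286),(334,72),(457,72)): print(p,ray(c,p,.018 if p[1]>90 else .044))
E
```

```text
w10 (array([0.5484, 0.0152]), np.float64(-3.93), 87, 88, 0.00011) (array([0.5483, 0.0154]), np.float64(-3.94), 87, 89, 0.00011)
w3 (array([0.5476, 0.0266]), np.float64(-3.92), 29, 32, 5e-05) (array([0.5468, 0.026 ]), np.float64(-4.2), 25, 29, 0.00015)
w2 (array([0.5483, 0.0148]), np.float64(-4.05), 80, 80, 0.00036) (array([0.5484, 0.0148]), np.float64(-3.97), 80, 80, 0.00034)
[(array([377.8,  41.2]), 579, array([0.4312, 0.0188, 0.004 ]))] [(array([153.9,  49.5]), 590, array([ 0.4254, -0.1315,  0.004 ])), (array([195.5, 289.2]), 71, array([ 0.6123, -0.1403,  0.004 ]))]
finline [396.14057508  71.43769968] 313 [0.45417534 0.02150393 0.044     ]
(244, 130) [ 0.48143124 -0.07509662  0.018     ]
(523, 130) [0.49477279 0.11364636 0.018     ]
(496, 286) [0.61679156 0.10843876 0.018     ]
(334, 72) [ 0.45199139 -0.01323472  0.044     ]
(457, 72) [0.45688888 0.05548725 0.044     ]
```

Emit:
step_arm --increments '[[[-0.6,0,8,20,0,0,0],[-0.6,0,8,45,0,0,0],[-0.6,0,8,60,0,0,0],[-0.6,0,8,66,0,0,0],[-0.6,0,8,70,0,0,0],[-0.6,0,8,70,0,0,0],[-0.6,0,8,70,0,0,0]]]'

```text
t: 13.07
eef_pos: [0.5469, -0.0126, -0.0163]
tool_rot: [0.0, 0.032, 0.999, 0.0]
contact_force: [-0.4, 0.0, -0.3]
gripper_width: 0.311
grasp_force: 39.9
```

```bash
python3 - <<'E'
from station import bot
from h import *
o=bot.get_obs();plan(o,(.546,-.0205,-.019,176.4))
E
```

```text
t 13.07 tcp [ 0.5469 -0.0126 -0.0163] phi 176.37 w 0.311 F [-0.4  0.  -0.3]
(0.546, -0.0205, -0.019, 176.4) -> [ 0.4 -7.9  2.7] [ 0.01  0.05 -0.03] rows 0.2
```

Emit:
step_arm --increments '[[[-0.6,0,-4,0,0,0,0],[-0.6,0,-8,0,0,0,0],[-0.6,0,-8,2,0,0,0],[-0.6,0,-8,3,0,0,0],[-0.6,0,-8,3,0,0,0],[-0.1,0,-8,3,0,0,0],[0.0,0,-8,3,0,0,0],[0.0,0,-8,3,0,0,0]]]'

```text
t: 13.73
eef_pos: [0.5459, -0.0207, -0.0199]
tool_rot: [0.0, 0.032, 0.999, 0.0]
contact_force: [-0.4, -0.0, -0.3]
gripper_width: 0.5
grasp_force: 0.0
```

Emit:
step_arm --increments '[[[0.0,0,0,-15,0,0,0],[0.0,0,0,-50,0,0,0],[0.0,0,0,-90,0,0,0],[0.0,0,0,-120,0,0,0],[0.0,0,0,-120,0,0,0]]]'

```text
t: 14.15
eef_pos: [0.55, -0.0197, 0.1072]
tool_rot: [0.005, 0.031, 0.999, 0.0]
contact_force: [1.0, 0.8, -0.0]
gripper_width: 0.503
grasp_force: 0.0
```

```bash
cat >> h.py <<'E'
def corerects(c,x0,y0,x1,y1,z,white=False):
    return [(b[0].round(1),b[1],[np.round(v,1) for v in rect(c,b[2],z)]) for b in blobs(c,(8,90,50),(30,255,255),(x0,y0,x1,y1),150,7)]
E
python3 - <<'E'
from station import bot
from h import *
o=bot.get_obs();c=snap(bot,'wrist','w11');t=snap(bot,'top','t11');plan(o,(.4815,.2355,.06,179.4))
print('core in tray w',corerects(c,200,50,640,330,.016)); print('top',corerects(t,150,150,440,300,.009)); print(traypose(c,(.548,.015,-3.9)))
E
```

```text
t 14.15 tcp [ 0.55   -0.0197  0.1072] phi 176.39 w 0.503 F [ 1.   0.8 -0. ]
(0.4815, 0.2355, 0.06, 179.4) -> [ 84.9 250.4  46.5] [ 0.02  0.59 -3.01] rows 6.4
core in tray w [(array([611.6,  95.8]), 3225, [array([485.1, 229.3]), array([30.9, 74.6]), np.float64(86.5)]), (array([317.7, 183.6]), 2740, [array([545.1, -21. ]), array([27.9, 85.6]), np.float64(86.1)])]
top [(array([236.5, 271.6]), 404, [array([345. , 295.6]), array([ 30.2, 105.9]), np.float64(81.4)]), (array([258.9, 223.1]), 322, [array([480.1, 233.4]), array([31.7, 80.6]), np.float64(88.6)]), (array([346.9, 204.3]), 171, [array([530.3, -21.3]), array([28.8, 55.4]), np.float64(88.1)])]
(array([0.5484, 0.0151]), np.float64(-3.83), 135, 140, 0.00027)
```

Core A lies in the tray at (0.545, -0.021), aligned with it, and the tray has not moved. Now core B.

Emit:
step_arm --increments '[[[0.1,85,250,46,0,0,-3],[0.1,85,250,46,0,0,-3],[0.1,85,250,46,0,0,-3],[0.1,85,250,46,0,0,-3],[0.1,85,250,46,0,0,-3],[0.1,85,250,46,0,0,-3],[0.1,85,250,46,0,0,-3],[0.1,85,250,46,0,0,-3],[0.1,85,250,46,0,0,-3],[0.1,85,250,46,0,0,-3]]]'

```text
t: 15.08
eef_pos: [0.4766, 0.2324, 0.0533]
tool_rot: [-0.001, 0.006, 1.0, -0.001]
contact_force: [-0.7, -0.3, 0.7]
gripper_width: 0.553
grasp_force: 0.0
```

```bash
python3 - <<'E'
from station import bot
from h import *
o=bot.get_obs();c=snap(bot,'wrist','w12')
print(corerects(c,230,50,420,330,.009))
r=corerects(c,230,50,420,330,.009)[0][2]; a=r[2]-90 if r[2]>45 else r[2]
plan(o,(r[0][0]/1000,r[0][1]/1000,-.0268,180+a))
E
```

```text
[(array([323.7, 210.3]), 3849, [array([480.9, 235.5]), array([28.8, 85.3]), np.float64(88.7)]), (array([402.8,  76.3]), 1732, [array([382.7, 289.5]), array([26. , 33.3]), np.float64(89.3)])]
t 15.08 tcp [0.4766 0.2324 0.0533] phi 179.32 w 0.553 F [-0.7 -0.3  0.7]
(np.float64(0.4809), np.float64(0.2355), -0.0268, np.float64(178.7)) -> [-4.4  3.3 80.1] [-0.1  -0.08  0.62] rows 1.9
```

Emit:
step_arm --increments '[[[0.1,-4,2,25,0,0,0.6],[0.1,-4,2,50,0,0,0.6],[0.1,-4,2,65,0,0,0.6],[0.1,-4,2,72,0,0,0.6],[0.1,-4,2,72,0,0,0.6],[0.1,-4,2,72,0,0,0.6]]]'

```text
t: 15.63
eef_pos: [0.4811, 0.2356, -0.0177]
tool_rot: [-0.0, 0.011, 1.0, -0.0]
contact_force: [-0.1, 0.3, 0.7]
gripper_width: 0.556
grasp_force: 0.0
```

```bash
python3 - <<'E'
from station import bot
from h import *
o=bot.get_obs();plan(o,(.4809,.2355,-.027,178.7))
E
```

```text
t 15.63 tcp [ 0.4811  0.2356 -0.0177] phi 178.73 w 0.556 F [-0.1  0.3  0.7]
(0.4809, 0.2355, -0.027, 178.7) -> [ 0.2 -0.1  9.3] [-0.01 -0.01  0.03] rows 0.2
```

Emit:
step_arm --increments '[[[0.1,0,0,3,0,0,0],[0.1,0,0,6,0,0,0],[0.1,0,0,9,0,0,0],[0.1,0,0,9,0,0,0],[-0.6,0,0,9,0,0,0],[-0.6,0,0,9,0,0,0],[-0.6,0,0,9,0,0,0],[-0.6,0,0,9,0,0,0],[-0.6,0,0,9,0,0,0]]]' --force 60

```text
t: 16.38
eef_pos: [0.4811, 0.2361, -0.0265]
tool_rot: [0.0, 0.011, 1.0, 0.0]
contact_force: [-1.1, -1.2, 6.3]
gripper_width: 0.301
grasp_force: 59.6
```

Emit:
step_arm --increments '[[[-0.6,0,0,-20,0,0,0],[-0.6,0,0,-50,0,0,0],[-0.6,0,0,-80,0,0,0],[-0.6,0,0,-80,0,0,0],[-0.6,0,0,-80,0,0,0]]]' --force 60

```text
t: 16.8
eef_pos: [0.4821, 0.2363, 0.0543]
tool_rot: [0.002, 0.011, 1.0, 0.001]
contact_force: [-0.6, 1.0, -1.2]
gripper_width: 0.306
grasp_force: 59.5
```

```bash
python3 - <<'E'
from station import bot
from h import *
o=bot.get_obs();plan(o,(.5508,.0499,.05,176.1));print(o['grasp_force'])
E
```

```text
t 16.8 tcp [0.4821 0.2363 0.0543] phi 178.73 w 0.306 F [-0.6  1.  -1.2]
(0.5508, 0.0499, 0.05, 176.1) -> [ -72.8 -184.9    4.3] [0.08 0.17 2.63] rows 4.8
59.51093316078186
```

Emit:
step_arm --increments '[[[-0.6,-15,-37,0,0,0,1],[-0.6,-29,-74,0,0,0,2],[-0.6,-44,-111,0,0,0,2.6],[-0.6,-58,-148,0,0,0,2.6],[-0.6,-68,-172,0,0,0,2.6],[-0.6,-73,-185,0,0,0,2.6],[-0.6,-73,-185,20,0,0,2.6],[-0.6,-73,-185,40,0,0,2.6],[-0.6,-73,-185,50,0,0,2.6],[-0.6,-73,-185,50,0,0,2.6]]]'

```text
t: 17.63
eef_pos: [0.547, 0.0488, -0.0002]
tool_rot: [-0.003, 0.033, 0.999, -0.0]
contact_force: [-0.1, -0.7, -1.1]
gripper_width: 0.304
grasp_force: 59.5
```

```bash
python3 - <<'E'
from station import bot
from h import *
o=bot.get_obs();plan(o,(.5508,.0499,-.0195,176.1));print(o['grasp_force'])
E
```

```text
t 17.63 tcp [ 5.47e-01  4.88e-02 -2.00e-04] phi 176.18 w 0.304 F [-0.1 -0.7 -1.1]
(0.5508, 0.0499, -0.0195, 176.1) -> [-3.8  1.4 19.3] [-0.06 -0.35  0.08] rows 0.5
59.49727714061737
```

Emit:
step_arm --increments '[[[-0.6,-1,0,5,0,0,0],[-0.6,-1,0,10,0,0,0],[-0.6,-1,0,15,0,0,0],[-0.6,-1,0,19,0,0,0],[-0.6,-1,0,19,0,0,0],[-0.6,-1,0,19,0,0,0]]]'

```text
t: 18.13
eef_pos: [0.5509, 0.0493, -0.0159]
tool_rot: [-0.0, 0.033, 0.999, -0.0]
contact_force: [-0.2, -1.0, -1.2]
gripper_width: 0.301
grasp_force: 59.5
```

Emit:
step_arm --increments '[[[-0.1,0,0,0,0,0,0],[0.0,0,0,0,0,0,0],[0.0,0,0,0,0,0,0],[0.0,0,0,-20,0,0,0],[0.0,0,0,-50,0,0,0],[0.0,0,0,-90,0,0,0],[0.0,0,0,-120,0,0,0],[0.0,0,0,-120,0,0,0],[0.0,0,0,-120,0,0,0]]]'

```text
t: 18.88
eef_pos: [0.5524, 0.0494, 0.1062]
tool_rot: [0.002, 0.034, 0.999, 0.0]
contact_force: [-0.1, -0.5, -0.5]
gripper_width: 0.501
grasp_force: 0.0
```

```bash
python3 - <<'E'
from station import bot
from h import *
o=bot.get_obs();c=snap(bot,'wrist','w13');t=snap(bot,'top','t13');plan(o,(.50,.02,.1,90))
print('core in tray w',corerects(c,150,50,640,330,.016)); print(traypose(c,(.548,.015,-3.9)))
for b in blobs(c,(0,0,150),(40,90,255),(100,0,500,120),4): print('white',b[0],b[1],ray(c,b[0],.044))
E
```

```text
t 18.88 tcp [0.5524 0.0494 0.1062] phi 176.13 w 0.501 F [-0.1 -0.5 -0.5]
(0.5, 0.02, 0.1, 90) -> [ 50.4 -32.9   6. ] [ 0.2   0.2  86.13] rows 12.0
core in tray w [(array([242.5, 186.6]), 2788, [array([545.3, -20.7]), array([28.6, 84.7]), np.float64(86.1)]), (array([319.6, 187.7]), 2749, [array([551. ,  49.6]), array([28., 85.]), np.float64(86.2)])]
(array([0.5484, 0.0151]), np.float64(-3.83), 123, 129, 0.00016)
white [271.73655914  77.1827957 ] 186 [0.45447052 0.02115352 0.044     ]
```

Both cores lie squarely in the tray. Next is the fin.

```bash
python3 - <<'E'
from station import bot
from h import *
plan(bot.get_obs(),(.4545,.0213,.05,106.1))
E
```

```text
t 18.98 tcp [0.5503 0.0488 0.1035] phi 176.14 w 0.496 F [-0.7 -0.5 -1. ]
(0.4545, 0.0213, 0.05, 106.1) -> [ 93.7 -33.8  53.6] [-6.000e-02 -1.000e-02  7.004e+01] rows 9.8
```

Emit:
step_arm --increments '[[[-0.48,96,-34,40,0,0,68],[-0.48,96,-34,40,0,0,68],[-0.48,96,-34,40,0,0,68],[-0.48,96,-34,40,0,0,68],[-0.48,96,-34,40,0,0,68],[-0.48,96,-34,40,0,0,68],[-0.48,96,-34,40,0,0,68],[-0.48,96,-34,40,0,0,68],[-0.48,96,-34,40,0,0,68],[-0.48,96,-34,40,0,0,68]]]'

```text
t: 19.82
eef_pos: [0.4515, 0.0216, 0.0628]
tool_rot: [-0.001, 0.589, 0.808, -0.001]
contact_force: [0.3, 0.2, 1.2]
gripper_width: 0.258
grasp_force: 0.0
```

Emit:
step_arm --increments '[[[-0.48,0,0,0,0,0,22],[-0.48,0,0,0,0,0,22],[-0.48,0,0,0,0,0,22],[-0.48,0,0,0,0,0,22],[-0.48,0,0,0,0,0,22],[-0.48,0,0,0,0,0,22]]]'

```text
t: 20.32
eef_pos: [0.4522, 0.0218, 0.0634]
tool_rot: [-0.0, 0.729, 0.684, -0.001]
contact_force: [-0.3, 0.2, -0.1]
gripper_width: 0.258
grasp_force: 0.0
```

```bash
python3 - <<'E'
from station import bot
from h import *
o=bot.get_obs();plan(o,(.4545,.0213,.03,86.1),(.4545,.0213,-.010,86.1));c=snap(bot,'wrist','w14')
for b in blobs(c,(0,0,150),(40,90,255),(200,100,450,300),4): print('white',b[0],b[1],ray(c,b[0],.044))
print(proj(c,(.4545,.0213,.044)))
E
```

```text
t 20.32 tcp [0.4522 0.0218 0.0634] phi 86.37 w 0.258 F [-0.3  0.2 -0.1]
(0.4545, 0.0213, 0.03, 86.1) -> [-0.3  2.4 33.4] [-0.08  0.02  0.27] rows 0.8
(0.4545, 0.0213, -0.01, 86.1) -> [-0.3  2.4 73.4] [-0.08  0.02  0.27] rows 1.8
white [404.90291348 188.32250682] 11361 [0.51091422 0.04305661 0.044     ]
white [322.41208791 223.94505495] 182 [0.45434931 0.02091451 0.044     ]
white [286.23255814 278.09302326] 43 [ 0.42504226 -0.02042432  0.044     ]
white [354.475 277.925] 40 [ 0.47534006 -0.02341517  0.044     ]
[322.59479109 223.41800914]
```

Emit:
step_arm --increments '[[[-0.48,0,2.3,15,0,0,0.3],[-0.48,0,2.3,30,0,0,0.3],[-0.48,0,2.3,40,0,0,0.3],[-0.48,0,2.3,45,0,0,0.3],[-0.48,0,2.3,48,0,0,0.3],[-0.48,0,2.3,48,0,0,0.3]]]' --force 30

```text
t: 20.87
eef_pos: [0.4548, 0.0217, 0.0157]
tool_rot: [-0.0, 0.732, 0.681, -0.0]
contact_force: [-0.2, 0.3, -0.2]
gripper_width: 0.26
grasp_force: 0.0
```

Emit:
step_arm --increments '[[[-0.48,0,0,5,0,0,0],[-0.48,0,0,10,0,0,0],[-0.48,0,0,15,0,0,0],[-0.48,0,0,20,0,0,0],[-0.48,0,0,25,0,0,0],[-0.48,0,0,25,0,0,0],[-0.48,0,0,25,0,0,0]]]'

```text
t: 21.45
eef_pos: [0.4548, 0.0216, -0.0093]
tool_rot: [-0.0, 0.732, 0.681, -0.0]
contact_force: [-0.3, 0.4, -0.5]
gripper_width: 0.263
grasp_force: 0.0
```

```bash
python3 - <<'E'
from station import bot
from h import *
o=bot.get_obs();plan(o,(.4545,.0213,-.010,86.1));c=snap(bot,'wrist','w15');print(traypose(c,(.548,.015,-3.9)))
E
```

```text
t 21.45 tcp [ 0.4548  0.0216 -0.0093] phi 85.87 w 0.263 F [-0.3  0.4 -0.5]
(0.4545, 0.0213, -0.01, 86.1) -> [-0.4 -0.3  0.7] [-0.05  0.01 -0.23] rows 0.0
(array([0.5485, 0.015 ]), np.float64(-3.9), 75, 77, 0.0)
```

Emit:
step_arm --increments '[[[-0.8,0,0,0,0,0,0],[-0.8,0,0,0,0,0,0],[-0.8,0,0,0,0,0,0],[-0.8,0,0,0,0,0,0],[-0.8,0,0,0.5,0,0,0],[-0.8,0,0,0.5,0,0,0]]]' --force 35

```text
t: 22.0
eef_pos: [0.4548, 0.0216, -0.0088]
tool_rot: [0.0, 0.732, 0.681, -0.0]
contact_force: [-3.8, -0.2, 11.1]
gripper_width: 0.133
grasp_force: 38.1
```

```bash
python3 - <<'E'
from station import bot
from h import *
o=bot.get_obs();c=snap(bot,'wrist','w16');print(traypose(c,(.548,.015,-3.9)),o['grasp_force'])
z=o['eef_pos'][2]; plan(o,(.4487,-.1321,z,87.8))
E
```

```text
(array([0.5495, 0.0149]), np.float64(-3.9), 77, 77, 0.0) 38.12854886054993
t 22.0 tcp [ 0.4548  0.0216 -0.0088] phi 85.87 w 0.133 F [-3.8 -0.2 11.1]
(0.4487, -0.1321, np.float64(-0.008844999593937405), 87.8) -> [-1.538e+02  5.000e+00  1.000e-01] [-0.02  0.04 -1.93] rows 3.7
```

Emit:
step_arm --increments '[[[-0.8,-3,0,0,0,0,-0.2],[-0.8,-8,0.2,0,0,0,-0.5],[-0.8,-16,0.5,0,0,0,-0.8],[-0.8,-25,0.7,0,0,0,-1.1],[-0.8,-34,1,0,0,0,-1.4],[-0.8,-43,1.2,0,0,0,-1.7],[-0.8,-52,1.5,0,0,0,-1.9],[-0.8,-61,1.7,0,0,0,-1.9],[-0.8,-70,2,0,0,0,-1.9],[-0.8,-77,2.2,0,0,0,-1.9]]]'

```text
t: 22.88
eef_pos: [0.4535, -0.0541, -0.0088]
tool_rot: [0.0, 0.72, 0.694, 0.002]
contact_force: [0.7, 5.1, 3.6]
gripper_width: 0.129
grasp_force: 37.1
```

```bash
python3 - <<'E'
from station import bot
from h import *
o=bot.get_obs();c=snap(bot,'wrist','w17');print(traypose(c,(.546,-.062,-2.2)),o['grasp_force'],o['contact_force'])
plan(o,(.4482,-.1321,-.009,87.8))
E
```

```text
(array([ 0.5483, -0.0576]), np.float64(-1.72), 78, 78, 0.0) 37.05954194068909 [0.67088765 5.14465284 3.55658931]
t 22.88 tcp [ 0.4535 -0.0541 -0.0088] phi 87.86 w 0.129 F [0.7 5.1 3.6]
(0.4482, -0.1321, -0.009, 87.8) -> [-78.2  -2.3   0. ] [ 0.18 -0.11  0.06] rows 1.9
```

Emit:
step_arm --increments '[[[-0.8,-5,-0.2,0,0,0,0],[-0.8,-13,-0.5,0,0,0,0.2],[-0.8,-22,-0.8,0,0,0,0.4],[-0.8,-31,-1,0,0,0,0.4],[-0.8,-40,-1.3,0,0,0,0.4],[-0.8,-49,-1.6,0,0,0,0.4],[-0.8,-58,-1.8,0,0,0,0.4],[-0.8,-66,-2,0,0,0,0.4],[-0.8,-72,-2.3,0,0,0,0.4],[-0.8,-75,-2.3,0,0,0,0.4]]]'

```text
t: 23.77
eef_pos: [0.4481, -0.129, -0.0089]
tool_rot: [0.001, 0.723, 0.691, 0.001]
contact_force: [0.5, 8.0, 6.2]
gripper_width: 0.129
grasp_force: 37.5
```

Emit:
step_arm --increments '[[[-0.8,0,0,0,0,0,0],[-0.8,0,0,0,0,0,0],[-0.8,0,0,0,0,0,0]]]'

```text
t: 24.02
eef_pos: [0.4481, -0.1294, -0.0088]
tool_rot: [0.001, 0.723, 0.691, 0.001]
contact_force: [0.6, 2.8, 6.8]
gripper_width: 0.131
grasp_force: 37.3
```

```bash
python3 - <<'E'
from station import bot
from h import *
o=bot.get_obs();c=snap(bot,'wrist','w18');print(traypose(c,(.543,-.133,-2.2)),o['grasp_force'],o['contact_force'])
plan(o,(.4482,-.1321,-.009,87.8)); print(markpose(c,'red',(150,0,500,330)))
print(corerects(c,150,50,640,330,.016))
E
```

```text
(array([ 0.5429, -0.1335]), np.float64(-2.03), 78, 78, 2e-05) 37.33043968677521 [0.63872387 2.81944233 6.81056748]
t 24.02 tcp [ 0.4481 -0.1294 -0.0088] phi 87.43 w 0.131 F [0.6 2.8 6.8]
(0.4482, -0.1321, -0.009, 87.8) -> [-2.7  0.3  0.2] [ 0.15 -0.03 -0.37] rows 0.1
[(array([276.5, 247.6]), 464, array([ 0.4228, -0.1308,  0.004 ]))]
[(array([502.7, 191. ]), 8759, [array([544.3, -98.6]), array([28.1, 86.3]), np.float64(87.9)]), (array([497.8, 304.2]), 4270, [array([ 543.4, -169.6]), array([28.6, 80.4]), np.float64(87.3)])]
```

Emit:
step_arm --increments '[[[-0.8,-1.5,0,0,0,0,0],[-0.8,-2.5,0,0,0,0,0.1],[-0.8,-2.5,0,0,0,0,0.1],[-0.8,-2.5,0,0,0,0,0.1],[-0.8,-2.3,0,-0.3,0,0,0.1],[-0.48,-2.3,0,-0.3,0,0,0.1],[-0.48,-2.3,0,-0.3,0,0,0.1],[-0.48,-2.3,0,-0.3,0,0,0.1]]]'

```text
t: 24.73
eef_pos: [0.4461, -0.133, -0.0093]
tool_rot: [0.0, 0.724, 0.69, -0.0]
contact_force: [-0.5, -0.5, -0.0]
gripper_width: 0.26
grasp_force: 0.0
```

Emit:
step_arm --increments '[[[-0.48,0,0,-8,0,0,0],[-0.48,0,0,-20,0,0,0],[-0.48,0,0,-45,0,0,0],[-0.48,0,0,-80,0,0,0],[-0.48,0,0,-110,0,0,0],[-0.48,0,0,-110,0,0,0],[-0.48,0,0,-110,0,0,0]]]'

```text
t: 25.32
eef_pos: [0.4477, -0.1332, 0.103]
tool_rot: [0.002, 0.724, 0.69, 0.001]
contact_force: [-0.2, 0.3, -0.3]
gripper_width: 0.258
grasp_force: 0.0
```

```bash
python3 - <<'E'
from station import bot
from h import *
o=bot.get_obs();c=snap(bot,'wrist','w19');print(traypose(c,(.543,-.136,-2.2)))
plan(o,(.5272,-.393,.075,90),(.5272,-.393,.075,60))
print(corerects(c,150,50,640,330,.016),markpose(c,'red',(150,0,500,330)))
for n in('w2','w1'):
    k=load(n); roi=(325,275,365,335) if n=='w2' else (270,30,380,140)
    b=blobs(k,(12,90,90),(32,255,255),roi,50,3); print(n,[(x[0],x[1]) for x in b],ray(k,b[0][0],.06))
E
```

```text
(array([ 0.5423, -0.1354]), np.float64(-2.36), 126, 128, 0.00017)
t 25.32 tcp [ 0.4477 -0.1332  0.103 ] phi 87.2 w 0.258 F [-0.2  0.3 -0.3]
(0.5272, -0.393, 0.075, 90) -> [-255.5   92.    28.7] [ 0.23  0.09 -2.8 ] rows 6.5
(0.5272, -0.393, 0.075, 60) -> [-255.5   92.    28.7] [ 0.25  0.03 27.2 ] rows 6.5
[(array([427.1, 153.4]), 3173, [array([ 543.9, -100.5]), array([28.3, 85.6]), np.float64(87.9)]), (array([418.3, 228.1]), 2535, [array([ 539.9, -170.9]), array([28.7, 85.6]), np.float64(87.1)])] [(array([296. , 190.5]), 248, array([ 0.4258, -0.1315,  0.004 ])), (array([496.3, 188.5]), 65, array([ 0.6159, -0.1391,  0.004 ]))]
w2 [(array([342.99364214, 304.92370572]), 1101)] [ 0.52695041 -0.38514556  0.06      ]
w1 [(array([320.99143731,  84.3412844 ]), 1635)] [ 0.5279784  -0.39541865  0.06      ]
```

Emit:
step_arm --increments '[[[0.5,-255,92,-20,0,0,0],[0.5,-255,92,-20,0,0,0],[0.5,-255,92,-20,0,0,0],[0.5,-255,92,-20,0,0,0],[0.5,-255,92,-20,0,0,0],[0.5,-255,92,-20,0,0,0],[0.5,-255,92,-20,0,0,0],[0.5,-255,92,-20,0,0,0],[0.5,-255,92,-20,0,0,0],[0.5,-255,92,-20,0,0,0]]]'

```text
t: 26.2
eef_pos: [0.5253, -0.3898, 0.1192]
tool_rot: [-0.002, 0.723, 0.69, -0.0]
contact_force: [-0.1, -0.0, 0.5]
gripper_width: 0.751
grasp_force: 0.0
```

```bash
cat >> h.py <<'E'
def sleeve(c,roi):
    b=blobs(c,(12,90,90),(34,255,255),roi,100,7)[0]; k=b[2]
    r=[x for lo,hi in(((0,150,90),(7,255,255)),((174,130,90),(180,255,255))) for x in blobs(c,lo,hi,roi,4)]
    h=cv2.convexHull(k); print('bbox',cv2.boundingRect(k),'mean',b[0].round(1),'red',[(x[0].round(1),x[1]) for x in r])
    return b
E
python3 - <<'E'
from station import bot
from h import *
o=bot.get_obs();c=snap(bot,'wrist','w20');plan(o)
print(proj(c,(.527,-.391,.076)),proj(c,(.527,-.391,.026)))
b=sleeve(c,(230,120,420,300))
# circle fit of upper(far) edge of top disc: cast contour to z=.076
P=np.array([ray(c,p[0],.076)[:2] for p in b[2]]); print(P.min(0),P.max(0))
E
```

```text
t 26.2 tcp [ 0.5253 -0.3898  0.1192] phi 87.32 w 0.751 F [-0.1 -0.   0.5]
[321.72623271 212.82811042] [321.63444205 194.42564097]
bbox (297, 172, 55, 71) mean [323.5 207.4] red [(array([316.7, 229. ]), 57)]
[ 0.50745396 -0.41592114] [ 0.54953491 -0.35890441]
```

View pics/w20.png

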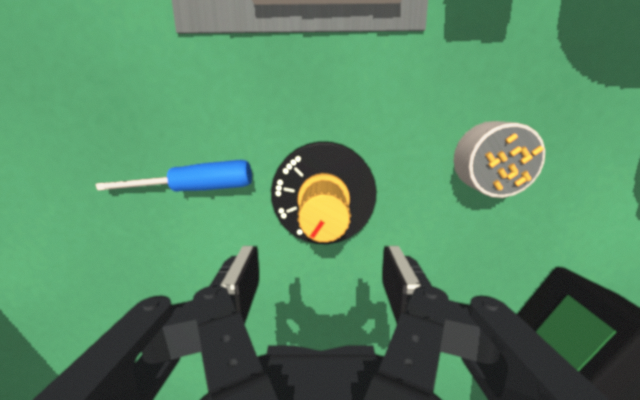

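The sleeve top disc is centred at about (324,216) with its pointer at (317,229), aimed at the single dot (299,232). The dial spans columns 272–376.

```bash
python3 - <<'E'
from station import bot
from h import *
c=load('w20'); print(ray(c,(324.5,216),.076), ray(c,(324,192),.016))
o=bot.get_obs(); e=(ray(c,(324.5,216),.076)+ray(c,(324,192),.016))/2; print(e); plan(o,(e[0],e[1],.06,87.3),(e[0],e[1],.013,87.3))
E
```

```text
[ 0.52902709 -0.39370812  0.076     ] [ 0.5292734  -0.39162402  0.016     ]
[ 0.52915024 -0.39266607  0.046     ]
t 26.25 tcp [ 0.5256 -0.3893  0.1197] phi 87.37 w 0.753 F [ 0.4  0.8 -0.5]
(np.float64(0.5291502433092249), np.float64(-0.3926660713644405), 0.06, 87.3) -> [-3.3  3.8 59.7] [-0.12 -0.12  0.07] rows 1.4
(np.float64(0.5291502433092249), np.float64(-0.3926660713644405), 0.013, 87.3) -> [ -3.4   3.9 106.6] [-0.12 -0.12  0.07] rows 2.6
```

Emit:
step_arm --increments '[[[0.4,-3.4,3.9,30,0,0,0],[0.4,-3.4,3.9,55,0,0,0],[0.4,-3.4,3.9,75,0,0,0],[0.4,-3.4,3.9,85,0,0,0],[0.4,-3.4,3.9,95,0,0,0],[0.4,-3.4,3.9,103,0,0,0],[0.4,-3.4,3.9,103,0,0,0],[0.4,-3.4,3.9,103,0,0,0]]]' --force 40

```text
t: 26.92
eef_pos: [0.5302, -0.3951, 0.0183]
tool_rot: [0.0, 0.724, 0.69, 0.0]
contact_force: [0.0, 0.8, 0.3]
gripper_width: 0.704
grasp_force: 0.0
```

Emit:
step_arm --increments '[[[-0.4,0,0,0,0,0,0],[-0.4,0,0,0,0,0,0],[-0.4,0,0,0,0,0,0],[-0.4,0,0,0,0,0,0],[-0.4,0,0,0,0,0,0],[-0.4,0,0,0,0,0,0]]]' --force 40

```text
t: 27.42
eef_pos: [0.5279, -0.3956, 0.0191]
tool_rot: [-0.001, 0.724, 0.69, -0.001]
contact_force: [-7.1, 2.0, 9.1]
gripper_width: 0.456
grasp_force: 40.3
```

```bash
python3 - <<'E'
from station import bot
from h import *
o=bot.get_obs();plan(o,(.529,-.393,.016,87.3-70));print(o['torque'].round(2) if hasattr(o['torque'],'round') else o['torque'])
E
```

```text
t 27.42 tcp [ 0.5279 -0.3956  0.0191] phi 87.19 w 0.456 F [-7.1  2.   9.1]
(0.529, -0.393, 0.016, 17.299999999999997) -> [2.6 1.  3.1] [-0.13  0.13 69.89] rows 9.8
[0.47 1.36 0.02]
```

Emit:
step_arm --increments '[[[-0.4,0,-2,0,0,0,0],[-0.4,0.5,-2,0,0,0,6],[-0.4,1,-2,0,0,0,13],[-0.4,1.5,-2,0,0,0,20],[-0.4,1.5,-2,0,0,0,27],[-0.4,1.5,-2,0,0,0,34],[-0.4,1.5,-2,0,0,0,41],[-0.4,1.5,-2,0,0,0,48],[-0.4,1.5,-2,0,0,0,55],[-0.4,1.5,-2,0,0,0,62]]]'

```text
t: 28.25
eef_pos: [0.5288, -0.3961, 0.0193]
tool_rot: [0.002, 0.977, 0.215, 0.001]
contact_force: [0.2, -5.5, -2.5]
gripper_width: 0.457
grasp_force: 40.6
```

Emit:
step_arm --increments '[[[-0.4,0,0,0,0,0,4],[-0.4,0,0,0,0,0,7],[-0.4,0,0,0,0,0,7],[-0.4,0,0,0,0,0,7]]]'

```text
t: 28.58
eef_pos: [0.5288, -0.3962, 0.0193]
tool_rot: [0.002, 0.987, 0.158, 0.001]
contact_force: [1.0, -4.4, 0.1]
gripper_width: 0.454
grasp_force: 40.8
```

```bash
python3 - <<'E'
from station import bot
from h import *
o=bot.get_obs();plan(o);print(np.round(o['torque'],2),o['grasp_force'])
E
```

```text
t 28.58 tcp [ 0.5288 -0.3962  0.0193] phi 18.22 w 0.454 F [ 1.  -4.4  0.1]
[-1.1  -0.1   0.02] 40.78463852405548
```

Emit:
step_arm --increments '[[[0.4,0,0,0,0,0,0],[0.4,0,0,0,0,0,0],[0.4,0,0,0,0,0,0],[0.4,0,0,-30,0,0,0],[0.4,0,0,-65,0,0,0],[0.4,0,0,-100,0,0,0],[0.4,0,0,-100,0,0,0],[0.4,0,0,-100,0,0,0]]]'

```text
t: 29.25
eef_pos: [0.5297, -0.3941, 0.1207]
tool_rot: [0.002, 0.987, 0.159, 0.002]
contact_force: [-0.5, -0.2, -0.3]
gripper_width: 0.703
grasp_force: 0.0
```

```bash
cat >> h.py <<'E'
def pointer(c,ax=(.5282,-.3955)):
    p=proj(c,(*ax,.076)).astype(int); roi=(p[0]-45,p[1]-45,p[0]+45,p[1]+45)
    for lo,hi in(((0,150,90),(7,255,255)),((174,130,90),(180,255,255))):
        for b in blobs(c,lo,hi,roi,5):
            X=[ray(c,q[0],.076)[:2] for q in b[2]]; X=np.array(X); m=X.mean(0); 
            u=np.linalg.svd(X-m)[2][0]; d=m-ax; u=u*np.sign(u@d)
            print('red',b[0].round(1),b[1],m.round(4),'dir from axis',round(np.degrees(np.arctan2(d[1],d[0])),1),'line',round(np.degrees(np.arctan2(u[1],u[0])),1))
E
python3 - <<'E'
from station import bot
from h import *
o=bot.get_obs();c=snap(bot,'wrist','w21');plan(o)
pointer(load('w20'));pointer(load('w1'));print('now');pointer(c)
E
```

```text
t 29.25 tcp [ 0.5297 -0.3941  0.1207] phi 18.29 w 0.703 F [-0.5 -0.2 -0.3]
red [316.7 229. ] 57 [ 0.5224 -0.4043] dir from axis -123.3 line -126.2
red [327.3 111.7] 33 [ 0.5113 -0.4179] dir from axis -127.0 line -126.3
red [324.   93.5] 31 [ 0.5225 -0.4039] dir from axis -124.0 line -125.4
now
red [315.2 223.9] 62 [ 0.5184 -0.3935] dir from axis 168.5 line 165.4
```

The pointer has turned 68.4° clockwise, so the sleeve is at 3. Next is the isolator.

```bash
python3 - <<'E'
from station import bot
from h import *
o=bot.get_obs();plan(o,(.56,-.02,.17,7),(.60,.14,.17,-5))
E
```

```text
t 29.3 tcp [ 0.5284 -0.3933  0.1187] phi 18.29 w 0.699 F [-1.1  1.  -1.2]
(0.56, -0.02, 0.17, 7) -> [ 147.2 -344.5  -51.4] [ 0.04 -0.07 11.29] rows 9.1
(0.6, 0.14, 0.17, -5) -> [ 235.4 -483.8  -51.4] [ 0.03 -0.08 23.29] rows 13.0
```

Emit:
step_arm --increments '[[[0.2,143,-345,-50,0,0,11],[0.2,143,-345,-50,0,0,11],[0.2,143,-345,-50,0,0,11],[0.2,143,-345,-50,0,0,11],[0.2,143,-345,-50,0,0,11],[0.2,143,-345,-50,0,0,11],[0.2,143,-345,-50,0,0,11],[0.2,143,-345,-50,0,0,11],[0.2,143,-345,-50,0,0,11],[0.2,143,-345,-50,0,0,11]]]'

```text
t: 30.13
eef_pos: [0.5556, -0.0102, 0.1676]
tool_rot: [-0.003, 0.998, 0.07, -0.0]
contact_force: [0.1, 0.2, 0.1]
gripper_width: 0.603
grasp_force: 0.0
```

```bash
python3 - <<'E'
from station import bot
from h import *
o=bot.get_obs();plan(o,(.60,.16,.14,-5))
E
```

```text
t 30.13 tcp [ 0.5556 -0.0102  0.1676] phi 7.98 w 0.603 F [0.1 0.2 0.1]
(0.6, 0.16, 0.14, -5) -> [  67.6 -162.2   28.4] [-0.29  0.02 12.98] rows 4.3
```

Emit:
step_arm --increments '[[[0.2,67,-162,20,0,0,13],[0.2,67,-162,20,0,0,13],[0.2,67,-162,20,0,0,13],[0.2,67,-162,20,0,0,13],[0.2,67,-162,20,0,0,13],[0.2,67,-162,20,0,0,13],[0.2,67,-162,20,0,0,13],[0.2,67,-162,20,0,0,13]]]'

```text
t: 30.8
eef_pos: [0.601, 0.1458, 0.1469]
tool_rot: [0.001, 0.999, -0.051, -0.001]
contact_force: [0.6, 0.6, -0.3]
gripper_width: 0.6
grasp_force: 0.0
```

```bash
cat >> h.py <<'E'
def ball(c,z=.0877,X=(.687,.148)):
    p=proj(c,(*X,.09)).astype(int); roi=(max(p[0]-80,0),max(p[1]-80,0),p[0]+80,p[1]+80)
    for lo,hi in(((0,150,90),(8,255,255)),((174,150,90),(180,255,255))):
        for b in blobs(c,lo,hi,roi,30): print('ball',b[0].round(1),b[1],ray(c,b[0],z).round(4))
E
python3 - <<'E'
from station import bot
from h import *
o=bot.get_obs();c=snap(bot,'wrist','w22');plan(o,(.687,.165,.14,-5),(.687,.165,.045,-5));ball(c)
# block
m=[(b[0].round(1),b[1],[np.round(v,1) for v in rect(c,b[2],.03)]) for b in blobs(c,(0,0,70),(180,45,200),(150,0,500,260),300,5)]
print(m); t=snap(bot,'top','t22'); print(traypose(c,(.5425,-.1354,-2.3)))
E
```

```text
t 30.8 tcp [0.601  0.1458 0.1469] phi -5.84 w 0.6 F [ 0.6  0.6 -0.3]
(0.687, 0.165, 0.14, -5) -> [ 83.6 -27.9   6.7] [ 0.11  0.1  -0.84] rows 2.1
(0.687, 0.165, 0.045, -5) -> [ 83.8 -28.  101.7] [ 0.11  0.1  -0.84] rows 3.2
ball [267.7  96.1] 450 [0.6888 0.1763 0.0877]
[(array([417. , 198.3]), 18003, [array([571. ,  49.5]), array([160.5, 133.6]), np.float64(87.3)]), (array([313.4,  96.5]), 3443, [array([685.5, 145.2]), array([74.4, 42.7]), np.float64(84.1)]), (array([209. ,  52.5]), 416, [array([725.6, 234.6]), array([99.2, 19.3]), np.float64(3.9)])]
(array([ 0.5414, -0.1363]), np.float64(-2.34), 34, 34, 0.0)
```

Emit:
step_arm --increments '[[[0.2,40,-18,0,0,0,0],[0.2,78,-33,0,0,0,0],[0.2,84,-35,0,0,0,0],[0.2,84,-35,0,0,0,0],[0.2,84,-35,0,0,0,0]]]'

```text
t: 31.32
eef_pos: [0.6885, 0.1728, 0.1474]
tool_rot: [0.0, 0.999, -0.051, -0.0]
contact_force: [0.1, -1.0, -0.2]
gripper_width: 0.604
grasp_force: 0.0
```

```bash
python3 - <<'E'
from station import bot
from h import *
o=bot.get_obs();c=snap(bot,'wrist','w23');plan(o,(.688,.173,.045,-5.8));ball(c);print(proj(c,o['eef_pos']+np.array([0,0,.03])))
for b in blobs(c,(0,0,120),(180,60,255),(200,230,460,320),20): print('tips',b[0],b[1])
E
```

```text
t 31.32 tcp [0.6885 0.1728 0.1474] phi -5.85 w 0.604 F [ 0.1 -1.  -0.2]
(0.688, 0.173, 0.045, -5.8) -> [ -0.5  -0.2 102.4] [ 0.05  0.05 -0.05] rows 2.5
ball [316.8 204.5] 332 [0.6888 0.1763 0.0877]
[321.60835758 258.14985761]
tips [424.9695586  255.56697108] 3942
tips [371.35443038 305.80590717] 237
tips [392.54411765 283.63235294] 68
tips [247.890625 283.5625  ] 64
```

Emit:
step_arm --increments '[[[0.2,0,0,30,0,0,0],[0.2,0,0,55,0,0,0],[0.2,0,0,75,0,0,0],[0.2,0,0,88,0,0,0],[0.2,0,0,96,0,0,0],[0.2,0,0,101,0,0,0],[0.2,0,0,101,0,0,0]]]'

```text
t: 31.95
eef_pos: [0.6884, 0.1741, 0.0467]
tool_rot: [0.0, 0.999, -0.05, -0.0]
contact_force: [0.1, -0.0, 0.5]
gripper_width: 0.599
grasp_force: 0.0
```

```bash
python3 - <<'E'
from station import bot
from h import *
o=bot.get_obs();plan(o,(.682,.113,.045,-5.8));c=snap(bot,'wrist','w24');ball(c)
T=snap(bot,'top','t24');print(traypose(T,(.5425,-.136,-2.3)),corerects(T,300,150,460,250,.016))
E
```

```text
t 31.95 tcp [0.6884 0.1741 0.0467] phi -5.76 w 0.599 F [ 0.1 -0.   0.5]
(0.682, 0.113, 0.045, -5.8) -> [-0.2 61.5  1.7] [0.02 0.02 0.04] rows 1.5
ball [318.  268.2] 921 [0.689  0.1759 0.0877]
(array([ 0.542 , -0.1351]), np.float64(-1.95), 48, 60, 0.00023) [(array([375. , 198.1]), 314, [array([ 543.5, -102. ]), array([28.8, 81.8]), np.float64(87.7)]), (array([399.5, 199. ]), 290, [array([ 538.9, -172.2]), array([26., 82.]), np.float64(87.2)])]
```

Tray and cores are fine at the red mark, and the sleeve is at 3. I'm switching on.

Emit:
step_arm --increments '[[[0.2,0,8,0,0,0,0],[0.2,0,18,0,0,0,0],[0.2,0,28,0,0,0,0],[0.2,0,38,0,0,0,0],[0.2,0,48,0,0,0,0],[0.2,0,56,0,0,0,0],[0.2,0,61,0,0,0,0],[0.2,0,61,0,0,0,0],[0.2,0,61,0,0,0,0]]]'

```text
t: 32.8
eef_pos: [0.6824, 0.1127, 0.0466]
tool_rot: [0.0, 0.999, -0.051, -0.0]
contact_force: [-0.5, -0.2, 0.4]
gripper_width: 0.6
grasp_force: 0.0
```

```bash
python3 - <<'E'
from station import bot
from h import *
o=bot.get_obs();plan(o);c=snap(bot,'wrist','w25');ball(c);T=snap(bot,'top','t25');S=snap(bot,'scene','s25');ball(T);ball(S)
E
```

```text
t 32.8 tcp [0.6824 0.1127 0.0466] phi -5.81 w 0.6 F [-0.5 -0.2  0.4]
ball [315.9 269.3] 805 [0.6826 0.1155 0.0877]
```

The ball is at (0.683, 0.116), so the isolator is on. I'll wait over 3 s.

Emit:
step_arm --increments '[[[0.2,0,0,0,0,0,0],[0.2,0,0,0,0,0,0],[0.2,0,0,0,0,0,0],[0.2,0,0,0,0,0,0],[0.2,0,0,0,0,0,0],[0.2,0,0,0,0,0,0],[0.2,0,0,0,0,0,0],[0.2,0,0,0,0,0,0],[0.2,0,0,0,0,0,0],[0.2,0,0,0,0,0,0]]]'

```text
t: 33.78
eef_pos: [0.6826, 0.1138, 0.0469]
tool_rot: [0.0, 0.999, -0.05, 0.0]
contact_force: [0.5, 0.0, 0.8]
gripper_width: 0.6
grasp_force: 0.0
```

Emit:
step_arm --increments '[[[0.2,0,0,0,0,0,0],[0.2,0,0,0,0,0,0],[0.2,0,0,0,0,0,0],[0.2,0,0,0,0,0,0],[0.2,0,0,0,0,0,0],[0.2,0,0,0,0,0,0],[0.2,0,0,0,0,0,0],[0.2,0,0,0,0,0,0],[0.2,0,0,0,0,0,0],[0.2,0,0,0,0,0,0]]]'

```text
t: 34.62
eef_pos: [0.6826, 0.1138, 0.0469]
tool_rot: [-0.0, 0.999, -0.05, 0.0]
contact_force: [-0.2, 0.3, 0.1]
gripper_width: 0.597
grasp_force: 0.0
```

Emit:
step_arm --increments '[[[0.2,0,0,0,0,0,0],[0.2,0,0,0,0,0,0],[0.2,0,0,0,0,0,0],[0.2,0,0,0,0,0,0],[0.2,0,0,0,0,0,0],[0.2,0,0,0,0,0,0],[0.2,0,0,0,0,0,0],[0.2,0,0,0,0,0,0],[0.2,0,0,0,0,0,0],[0.2,0,0,0,0,0,0]]]'

```text
t: 35.45
eef_pos: [0.6826, 0.1138, 0.0469]
tool_rot: [0.0, 0.999, -0.05, 0.0]
contact_force: [-0.1, 0.5, -0.6]
gripper_width: 0.602
grasp_force: 0.0
```

Emit:
step_arm --increments '[[[0.2,0,0,0,0,0,0],[0.2,0,0,0,0,0,0],[0.2,0,0,0,0,0,0],[0.2,0,0,0,0,0,0],[0.2,0,0,0,0,0,0],[0.2,0,0,0,0,0,0],[0.2,0,0,0,0,0,0],[0.2,0,0,0,0,0,0],[0.2,0,0,0,0,0,0],[0.2,0,0,0,0,0,0]]]'

```text
t: 36.28
eef_pos: [0.6826, 0.1138, 0.0469]
tool_rot: [0.0, 0.999, -0.05, 0.0]
contact_force: [-0.2, -0.0, -0.3]
gripper_width: 0.599
grasp_force: 0.0
```

Emit:
step_arm --increments '[[[0.2,0,0,0,0,0,0],[0.2,0,0,0,0,0,0],[0.2,0,0,0,0,0,0],[0.2,0,0,0,0,0,0],[0.2,0,0,0,0,0,0],[0.2,0,0,0,0,0,0],[0.2,0,0,0,0,0,0],[0.2,0,0,0,0,0,0],[0.2,0,0,0,0,0,0],[0.2,0,0,0,0,0,0]]]'

```text
t: 37.12
eef_pos: [0.6826, 0.1137, 0.0469]
tool_rot: [0.0, 0.999, -0.05, 0.0]
contact_force: [-0.6, 0.4, 0.2]
gripper_width: 0.601
grasp_force: 0.0
```

Emit:
step_arm --increments '[[[0.2,0,-8,0,0,0,0],[0.2,0,-18,0,0,0,0],[0.2,0,-28,0,0,0,0],[0.2,0,-38,0,0,0,0],[0.2,0,-48,0,0,0,0],[0.2,0,-58,0,0,0,0],[0.2,0,-66,0,0,0,0],[0.2,0,-66,0,0,0,0],[0.2,0,-66,0,0,0,0]]]'

```text
t: 37.87
eef_pos: [0.6889, 0.181, 0.0466]
tool_rot: [-0.0, 0.999, -0.049, -0.0]
contact_force: [-0.0, -0.4, -1.3]
gripper_width: 0.602
grasp_force: 0.0
```

```bash
python3 - <<'E'
from station import bot
from h import *
o=bot.get_obs();c=snap(bot,'wrist','w26');ball(c);plan(o,(.6888,.176,.045,-5.8),(.6888,.176,.15,-5.8))
T=snap(bot,'top','t26');print(traypose(T,(.5425,-.136,-2.3)),corerects(T,300,150,460,250,.016))
E
```

```text
ball [331.8 267.9] 926 [0.689  0.1759 0.0877]
t 37.87 tcp [0.6889 0.181  0.0466] phi -5.63 w 0.602 F [-0.  -0.4 -1.3]
(0.6888, 0.176, 0.045, -5.8) -> [0.4 5.  1.6] [-0.03  0.02  0.17] rows 0.1
(0.6888, 0.176, 0.15, -5.8) -> [   0.4    4.9 -103.4] [-0.03  0.02  0.17] rows 2.5
(array([ 0.542 , -0.1351]), np.float64(-1.94), 47, 55, 0.00019) [(array([375. , 198.2]), 313, [array([ 543.5, -102. ]), array([28.8, 81.8]), np.float64(87.7)]), (array([399.5, 198.9]), 292, [array([ 540.1, -172.3]), array([26. , 84.5]), np.float64(87.2)])]
```

The isolator is off again (ball at 0.689, 0.176). I'll lift and go back to the fin.

Emit:
step_arm --increments '[[[0.2,0,4,0,0,0,0],[0.2,0,4,-30,0,0,0],[0.2,0,4,-65,0,0,0],[0.2,0,4,-100,0,0,0],[0.2,0,4,-100,0,0,0],[0.2,0,4,-100,0,0,0]]]'

```text
t: 38.47
eef_pos: [0.6908, 0.1747, 0.1501]
tool_rot: [-0.001, 0.999, -0.051, 0.003]
contact_force: [0.1, 0.3, -0.6]
gripper_width: 0.602
grasp_force: 0.0
```

```bash
python3 - <<'E'
from station import bot
from h import *
o=bot.get_obs();plan(o,(.4485,-.132,.09,65),(.4485,-.132,.065,87.7));
E
```

```text
t 38.47 tcp [0.6908 0.1747 0.1501] phi -5.83 w 0.602 F [ 0.1  0.3 -0.6]
(0.4485, -0.132, 0.09, 65) -> [-210.2  329.8   58.4] [  0.1   -0.33 -70.83] rows 9.9
(0.4485, -0.132, 0.065, 87.7) -> [-210.4  329.9   83.4] [  0.17  -0.32 -93.53] rows 13.1
```

Emit:
step_arm --increments '[[[-0.48,-210,330,60,0,0,-70],[-0.48,-210,330,60,0,0,-70],[-0.48,-210,330,60,0,0,-70],[-0.48,-210,330,60,0,0,-70],[-0.48,-210,330,60,0,0,-70],[-0.48,-210,330,60,0,0,-70],[-0.48,-210,330,60,0,0,-70],[-0.48,-210,330,60,0,0,-70],[-0.48,-210,330,60,0,0,-70],[-0.48,-210,330,60,0,0,-70]]]'

```text
t: 39.3
eef_pos: [0.4412, -0.1359, 0.0849]
tool_rot: [-0.001, 0.847, 0.532, -0.003]
contact_force: [0.6, -0.8, -0.1]
gripper_width: 0.261
grasp_force: 0.0
```

Emit:
step_arm --increments '[[[-0.48,0,0,10,0,0,-23.5],[-0.48,0,0,20,0,0,-23.5],[-0.48,0,0,20,0,0,-23.5],[-0.48,0,0,20,0,0,-23.5],[-0.48,0,0,20,0,0,-23.5],[-0.48,0,0,20,0,0,-23.5]]]'

```text
t: 39.8
eef_pos: [0.4458, -0.1322, 0.0661]
tool_rot: [-0.001, 0.722, 0.692, -0.0]
contact_force: [-0.8, 0.9, -0.3]
gripper_width: 0.255
grasp_force: 0.0
```

```bash
python3 - <<'E'
from station import bot
from h import *
o=bot.get_obs();c=snap(bot,'wrist','w27');print(traypose(c,(.5425,-.1355,-2.3)),corerects(c,150,50,640,330,.016))
f=None
for b in blobs(c,(0,0,150),(40,90,255),(290,180,350,262),20): print('white',b[0],b[1],ray(c,b[0],.044)); f=ray(c,b[0],.044)
plan(o,(.4486,-.1316,.0157,87.7))
E
```

```text
(array([ 0.5423, -0.1354]), np.float64(-2.32), 103, 109, 5e-05) [(array([447. , 163.4]), 4191, [array([ 543.9, -100.5]), array([28.3, 85.8]), np.float64(87.6)]), (array([435.1, 247.9]), 3213, [array([ 539.9, -171. ]), array([27.5, 85.7]), np.float64(87.7)])]
white [322.55367232 221.02259887] 177 [ 0.44811874 -0.13186806  0.044     ]
t 39.8 tcp [ 0.4458 -0.1322  0.0661] phi 87.61 w 0.255 F [-0.8  0.9 -0.3]
(0.4486, -0.1316, 0.0157, 87.7) -> [ 0.7  2.9 50.4] [-0.09 -0.03 -0.09] rows 1.2
```

Emit:
step_arm --increments '[[[-0.48,0.5,2.3,15,0,0,0],[-0.48,0.5,2.3,30,0,0,0],[-0.48,0.5,2.3,40,0,0,0],[-0.48,0.5,2.3,46,0,0,0],[-0.48,0.5,2.3,50,0,0,0],[-0.48,0.5,2.3,50,0,0,0]]]' --force 35

```text
t: 40.35
eef_pos: [0.4487, -0.1313, 0.0163]
tool_rot: [-0.001, 0.721, 0.693, -0.0]
contact_force: [0.1, -0.3, 0.0]
gripper_width: 0.261
grasp_force: 0.0
```

Emit:
step_arm --increments '[[[-0.48,0,0,6,0,0,0],[-0.48,0,0,12,0,0,0],[-0.48,0,0,18,0,0,0],[-0.48,0,0,24,0,0,0],[-0.48,0,0,24,0,0,0],[-0.48,0,0,24,0,0,0]]]'

```text
t: 40.85
eef_pos: [0.4489, -0.1314, -0.0075]
tool_rot: [-0.0, 0.721, 0.693, -0.0]
contact_force: [0.2, 0.4, -0.5]
gripper_width: 0.26
grasp_force: 0.0
```

```bash
python3 - <<'E'
from station import bot
from h import *
o=bot.get_obs();plan(o,(.4482,-.1319,-.0092,87.7))
E
```

```text
t 40.85 tcp [ 0.4489 -0.1314 -0.0075] phi 87.76 w 0.26 F [ 0.2  0.4 -0.5]
(0.4482, -0.1319, -0.0092, 87.7) -> [-0.6 -0.6  1.7] [-0.05 -0.01  0.06] rows 0.0
```

Emit:
step_arm --increments '[[[-0.8,0,-0.7,1,0,0,0],[-0.8,0,-0.7,1.5,0,0,0],[-0.8,0,-0.7,1.5,0,0,0],[-0.8,0,-0.7,1.5,0,0,0],[-0.8,0,-0.7,1.5,0,0,0],[-0.8,0,-0.7,2,0,0,0]]]' --force 35

```text
t: 41.35
eef_pos: [0.4482, -0.1315, -0.0082]
tool_rot: [0.0, 0.721, 0.693, -0.0]
contact_force: [-7.3, 1.9, 22.2]
gripper_width: 0.133
grasp_force: 39.7
```

```bash
python3 - <<'E'
from station import bot
from h import *
o=bot.get_obs();c=snap(bot,'wrist','w28');p=traypose(c,(.5425,-.1355,-2.3));print(p)
e=np.array(o['eef_pos']); d=np.array([.5484,.0142])-p[0]
plan(o,(e[0]+d[0],e[1]+d[1],e[2],phi(o)-2.2-p[1]))
E
```

```text
(array([ 0.5433, -0.1354]), np.float64(-2.05), 77, 77, 0.00015)
t 41.35 tcp [ 0.4482 -0.1315 -0.0082] phi 87.75 w 0.133 F [-7.3  1.9 22.2]
(np.float64(0.45329583130936957), np.float64(0.01810080907419992), np.float64(-0.008152297439518147), np.float64(87.59764377075871)) -> [ 1.497e+02 -8.000e-01 -1.000e-01] [-0.02  0.04  0.15] rows 3.6
```

Emit:
step_arm --increments '[[[-0.8,3,0,-0.5,0,0,0],[-0.8,8,0,-0.6,0,0,0],[-0.8,16,0,-0.7,0,0,0],[-0.8,25,0,-0.7,0,0,0],[-0.8,34,0,-0.7,0,0,0.1],[-0.8,43,-0.2,-0.7,0,0,0.1],[-0.8,52,-0.2,-0.7,0,0,0.1],[-0.8,61,-0.3,-0.7,0,0,0.1],[-0.8,70,-0.3,-0.7,0,0,0.1],[-0.8,77,-0.4,-0.7,0,0,0.1]]]'

```text
t: 42.23
eef_pos: [0.4516, -0.0555, -0.0079]
tool_rot: [0.001, 0.722, 0.692, -0.0]
contact_force: [0.1, -6.6, 4.2]
gripper_width: 0.132
grasp_force: 37.2
```

```bash
python3 - <<'E'
from station import bot
from h import *
o=bot.get_obs();c=snap(bot,'wrist','w29');p=traypose(c,(.546,-.06,-2.2));print(p,o['grasp_force'])
e=np.array(o['eef_pos']); d=np.array([.5484,.0142])-p[0]
plan(o,(e[0]+d[0],e[1]+d[1],e[2],phi(o)-2.2-p[1]))
E
```

```text
(array([ 0.5463, -0.0604]), np.float64(-2.78), 77, 77, 0.0) 37.21221327781677
t 42.23 tcp [ 0.4516 -0.0555 -0.0079] phi 87.53 w 0.132 F [ 0.1 -6.6  4.2]
(np.float64(0.4537238779467435), np.float64(0.019134273472445874), np.float64(-0.00793038142298242), np.float64(88.10937675836539)) -> [74.6 -1.1 -0.1] [ 0.06  0.09 -0.58] rows 1.8
```

Emit:
step_arm --increments '[[[-0.8,5,0,0,0,0,0],[-0.8,13,0,0,0,0,-0.2],[-0.8,22,-0.2,0,0,0,-0.4],[-0.8,31,-0.4,0,0,0,-0.6],[-0.8,40,-0.6,0,0,0,-0.6],[-0.8,49,-0.8,0,0,0,-0.6],[-0.8,57,-1,0,0,0,-0.6],[-0.8,64,-1,0,0,0,-0.6],[-0.8,69,-1,0,0,0,-0.6],[-0.8,71,-1,0,0,0,-0.6]]]'

```text
t: 43.12
eef_pos: [0.4534, 0.0152, -0.008]
tool_rot: [0.001, 0.718, 0.696, -0.0]
contact_force: [0.6, -7.4, 7.7]
gripper_width: 0.131
grasp_force: 37.6
```

Emit:
step_arm --increments '[[[-0.8,0,0,0,0,0,0],[-0.8,0,0,0,0,0,0],[-0.8,0,0,0,0,0,0]]]'

```text
t: 43.37
eef_pos: [0.4535, 0.0154, -0.008]
tool_rot: [0.001, 0.718, 0.696, -0.0]
contact_force: [-0.6, -3.0, 6.6]
gripper_width: 0.134
grasp_force: 37.6
```

```bash
python3 - <<'E'
from station import bot
from h import *
o=bot.get_obs();c=snap(bot,'wrist','w30');p=traypose(c,(.548,.012,-2.2));print(p,o['grasp_force'])
e=np.array(o['eef_pos']); d=np.array([.5484,.0142])-p[0]
plan(o,(e[0]+d[0],e[1]+d[1],e[2],phi(o)-2.2-p[1]));print(markpose(c,'blue',(200,100,640,330)))
E
```

```text
(array([0.5482, 0.0115]), np.float64(-2.02), 77, 77, 0.0) 37.55751192569733
t 43.37 tcp [ 0.4535  0.0154 -0.008 ] phi 88.15 w 0.134 F [-0.6 -3.   6.6]
(np.float64(0.4536527158815171), np.float64(0.01814554656782903), np.float64(-0.007956183613330454), np.float64(87.9744436168248)) -> [ 2.7  0.1 -0. ] [0.04 0.06 0.18] rows 0.1
[(array([279.9, 239.4]), 547, array([0.4305, 0.0186, 0.004 ])), (array([615.5, 241. ]), 169, array([0.6287, 0.011 , 0.004 ]))]
```

Emit:
step_arm --increments '[[[-0.8,1.5,0,0,0,0,0.1],[-0.8,3,0,0,0,0,0.1],[-0.8,3.2,0,0,0,0,0.1],[-0.8,3.2,0,0,0,0,0.1],[-0.8,3.0,0,-0.3,0,0,0.1],[-0.48,2.8,0,-0.3,0,0,0.1],[-0.48,2.8,0,-0.3,0,0,0.1],[-0.48,2.8,0,-0.3,0,0,0.1]]]'

```text
t: 44.08
eef_pos: [0.453, 0.0199, -0.0082]
tool_rot: [-0.0, 0.718, 0.696, 0.0]
contact_force: [0.5, -0.5, -1.0]
gripper_width: 0.26
grasp_force: 0.0
```

Emit:
step_arm --increments '[[[-0.48,0,0,-8,0,0,0],[-0.48,0,0,-20,0,0,0],[-0.48,0,0,-45,0,0,0],[-0.48,0,0,-80,0,0,0],[-0.48,0,0,-110,0,0,0],[-0.48,0,0,-110,0,0,0],[-0.48,0,0,-110,0,0,0]]]'

```text
t: 44.67
eef_pos: [0.4545, 0.0197, 0.104]
tool_rot: [0.002, 0.718, 0.696, 0.002]
contact_force: [-0.6, 0.2, -0.2]
gripper_width: 0.26
grasp_force: 0.0
```

```bash
python3 - <<'E'
from station import bot
from h import *
o=bot.get_obs();c=snap(bot,'wrist','w31');print(traypose(c,(.5484,.0142,-2.2)))
print(corerects(c,150,50,640,330,.016),markpose(c,'blue',(150,0,640,330)))
plan(o,(.50,-.20,.12,50),(.528,-.3955,.122,18.7))
E
```

```text
(array([0.548, 0.014]), np.float64(-2.31), 115, 119, 0.00019)
[(array([425.4, 159.2]), 3101, [array([549.5,  49.1]), array([28.4, 85.7]), np.float64(88.1)]), (array([415.5, 232.5]), 2483, [array([545.5, -21.3]), array([28. , 85.6]), np.float64(88.1)])] [(array([294.9, 193. ]), 223, array([0.4314, 0.0185, 0.004 ])), (array([497.4, 194. ]), 118, array([0.6254, 0.0111, 0.004 ]))]
t 44.67 tcp [0.4545 0.0197 0.104 ] phi 88.18 w 0.26 F [-0.6  0.2 -0.2]
(0.5, -0.2, 0.12, 50) -> [-218.1   52.5  -15.8] [ 0.24 -0.1  38.18] rows 5.4
(0.528, -0.3955, 0.122, 18.7) -> [-412.6   86.7  -17.7] [ 0.22 -0.17 69.47] rows 10.1
```

The tray is back at the blue mark, square to it (0.548, 0.014, yaw -2.3° against the board's -2.2°). Now the sleeve.

Emit:
step_arm --increments '[[[0.4,-412,87,-20,0,0,69.5],[0.4,-412,87,-20,0,0,69.5],[0.4,-412,87,-20,0,0,69.5],[0.4,-412,87,-20,0,0,69.5],[0.4,-412,87,-20,0,0,69.5],[0.4,-412,87,-20,0,0,69.5],[0.4,-412,87,-20,0,0,69.5],[0.4,-412,87,-20,0,0,69.5],[0.4,-412,87,-20,0,0,69.5],[0.4,-412,87,-20,0,0,69.5]]]'

```text
t: 45.55
eef_pos: [0.525, -0.3916, 0.1199]
tool_rot: [-0.001, 0.987, 0.159, -0.001]
contact_force: [1.2, -0.2, -0.2]
gripper_width: 0.699
grasp_force: 0.0
```

Emit:
step_arm --increments '[[[0.4,0,0,0,0,0,0],[0.4,0,0,0,0,0,0],[0.4,0,0,0,0,0,0]]]'

```text
t: 45.8
eef_pos: [0.5252, -0.3891, 0.1197]
tool_rot: [-0.001, 0.987, 0.163, -0.001]
contact_force: [-0.4, 0.8, -0.1]
gripper_width: 0.7
grasp_force: 0.0
```

```bash
python3 - <<'E'
from station import bot
from h import *
o=bot.get_obs();c=snap(bot,'wrist','w32');pointer(c);plan(o,(.528,-.3958,.018,18.5))
E
```

```text
red [323.3 220.7] 55 [ 0.5183 -0.3934] dir from axis 168.0 line 164.6
t 45.8 tcp [ 0.5252 -0.3891  0.1197] phi 18.72 w 0.7 F [-0.4  0.8 -0.1]
(0.528, -0.3958, 0.018, 18.5) -> [  0.7   7.6 101.7] [-0.18  0.11  0.22] rows 2.4
```

Emit:
step_arm --increments '[[[0.4,0.7,6.5,20,0,0,0],[0.4,0.7,6.5,50,0,0,0],[0.4,0.7,6.5,75,0,0,0],[0.4,0.7,6.5,85,0,0,0],[0.4,0.7,6.5,95,0,0,0],[0.4,0.7,6.5,102,0,0,0],[0.4,0.7,6.5,102,0,0,0],[0.4,0.7,6.5,102,0,0,0]]]' --force 40

```text
t: 46.52
eef_pos: [0.5292, -0.3964, 0.0203]
tool_rot: [0.0, 0.987, 0.162, 0.0]
contact_force: [0.2, -0.1, 0.5]
gripper_width: 0.696
grasp_force: 0.0
```

Emit:
step_arm --increments '[[[-0.4,0,0,0,0,0,0],[-0.4,0,0,0,0,0,0],[-0.4,0,0,0,0,0,0],[-0.4,0,0,0,0,0,0],[-0.4,0,0,0,0,0,0],[-0.4,0,0,0,0,0,0]]]' --force 40

```text
t: 47.02
eef_pos: [0.5293, -0.3961, 0.0213]
tool_rot: [0.0, 0.987, 0.162, 0.001]
contact_force: [-1.3, 3.1, 4.9]
gripper_width: 0.453
grasp_force: 40.0
```

```bash
python3 - <<'E'
from station import bot
from h import *
o=bot.get_obs();plan(o);print(o['grasp_force'],np.round(o['torque'],2))
E
```

```text
t 47.02 tcp [ 0.5293 -0.3961  0.0213] phi 18.67 w 0.453 F [-1.3  3.1  4.9]
39.9789172410965 [ 0.45  0.4  -0.01]
```

Emit:
step_arm --increments '[[[-0.4,0,0,0,0,0,-4],[-0.4,0,0,0,0,0,-11],[-0.4,0,0,0,0,0,-18],[-0.4,0,0,0,0,0,-25],[-0.4,0,0,0,0,0,-32],[-0.4,0,0,0,0,0,-39],[-0.4,0,0,0,0,0,-46],[-0.4,0,0,0,0,0,-53],[-0.4,0,0,0,0,0,-60],[-0.4,0,0,0,0,0,-66]]]'

```text
t: 47.85
eef_pos: [0.528, -0.3952, 0.0212]
tool_rot: [-0.001, 0.737, 0.676, -0.0]
contact_force: [-5.2, 6.0, 8.8]
gripper_width: 0.455
grasp_force: 40.3
```

Emit:
step_arm --increments '[[[-0.4,0,0,0,0,0,-3],[-0.4,0,0,0,0,0,-3.5],[-0.4,0,0,0,0,0,-3.5],[-0.4,0,0,0,0,0,-3.5]]]'

```text
t: 48.18
eef_pos: [0.5279, -0.3951, 0.0212]
tool_rot: [-0.001, 0.718, 0.696, -0.0]
contact_force: [-6.4, 5.9, 9.0]
gripper_width: 0.457
grasp_force: 40.5
```

```bash
python3 - <<'E'
from station import bot
from h import *
o=bot.get_obs();plan(o);print(o['grasp_force'],np.round(o['torque'],2))
E
```

```text
t 48.18 tcp [ 0.5279 -0.3951  0.0212] phi 88.16 w 0.457 F [-6.4  5.9  9. ]
40.52694082260132 [ 1.24  1.08 -0.04]
```

Emit:
step_arm --increments '[[[0.4,0,0,0,0,0,0],[0.4,0,0,0,0,0,0],[0.4,0,0,0,0,0,0],[0.4,0,0,-30,0,0,0],[0.4,0,0,-65,0,0,0],[0.4,0,0,-100,0,0,0],[0.4,0,0,-100,0,0,0],[0.4,0,0,-100,0,0,0]]]'

```text
t: 48.85
eef_pos: [0.5306, -0.3978, 0.1227]
tool_rot: [0.003, 0.719, 0.695, 0.001]
contact_force: [0.2, 0.4, -0.7]
gripper_width: 0.702
grasp_force: 0.0
```

```bash
python3 - <<'E'
from station import bot
from h import *
o=bot.get_obs();plan(o);c=snap(bot,'wrist','w33');pointer(c)
T=snap(bot,'top','t33');print(traypose(T,(.5484,.0142,-2.2)),corerects(T,150,150,460,300,.016));ball(T)
for n,l,h,r in(('screwdriver',(100,120,60),(125,255,255),(455,220,490,255)),('purple',(130,60,40),(165,255,255),(150,170,310,300))):
    for X in('top0','t33'): print(n,X,[b[0].round(1) for b in blobs(load(X),l,h,r,20)])
E
```

```text
t 48.85 tcp [ 0.5306 -0.3978  0.1227] phi 88.13 w 0.702 F [ 0.2  0.4 -0.7]
red [309.  217.7] 55 [ 0.5224 -0.4044] dir from axis -123.2 line -124.8
(array([0.5475, 0.0144]), np.float64(-2.34), 42, 47, 0.00014) [(array([236.5, 271.5]), 405, [array([345.2, 294.1]), array([ 29.9, 105.3]), np.float64(81.8)]), (array([323.2, 197.5]), 299, [array([548.6,  47.5]), array([28.7, 84.5]), np.float64(88.6)]), (array([344.9, 200.4]), 298, [array([538.3, -15.5]), array([28.7, 84.3]), np.float64(88.6)])]
screwdriver top0 [array([472.2, 238.3])]
screwdriver t33 [array([472.3, 238.4])]
purple top0 [array([183.1, 280.6]), array([274.2, 272.8]), array([231.9, 188.6])]
purple t33 [array([183. , 280.6]), array([274.2, 272.8]), array([231.9, 188.7])]
```

The sleeve is back at 1 and the bystanders haven't moved. But one core in the tray seems shifted by about 8 mm (a knock), so I'll check from close by.

```bash
python3 - <<'E'
from station import bot
from h import *
plan(bot.get_obs(),(.53,-.09,.15,88))
E
```

```text
t 48.95 tcp [ 0.5283 -0.3965  0.1192] phi 88.14 w 0.703 F [-1.  -1.  -1.1]
(0.53, -0.09, 0.15, 88) -> [306.4  -8.2 -30.8] [-0.03  0.    0.14] rows 7.4
```

Emit:
step_arm --increments '[[[0.4,307,-10,-30,0,0,0],[0.4,307,-10,-30,0,0,0],[0.4,307,-10,-30,0,0,0],[0.4,307,-10,-30,0,0,0],[0.4,307,-10,-30,0,0,0],[0.4,307,-10,-30,0,0,0],[0.4,307,-10,-30,0,0,0],[0.4,307,-10,-30,0,0,0],[0.4,307,-10,-30,0,0,0],[0.4,307,-10,-30,0,0,0]]]'

```text
t: 49.78
eef_pos: [0.5279, -0.0883, 0.1486]
tool_rot: [-0.001, 0.717, 0.697, -0.001]
contact_force: [0.3, -0.7, 0.2]
gripper_width: 0.699
grasp_force: 0.0
```

Emit:
step_arm --increments '[[[0.4,0,0,0,0,0,0],[0.4,0,0,0,0,0,0],[0.4,0,0,0,0,0,0]]]'

```text
t: 50.03
eef_pos: [0.5282, -0.091, 0.149]
tool_rot: [-0.0, 0.719, 0.695, -0.0]
contact_force: [-0.2, 0.7, -0.2]
gripper_width: 0.699
grasp_force: 0.0
```

```bash
python3 - <<'E'
from station import bot
from h import *
o=bot.get_obs();plan(o);c=snap(bot,'wrist','w34');print(traypose(c,(.5484,.0142,-2.2)))
for b in blobs(c,(8,90,50),(30,255,255),(100,0,600,300),150,7):
    P=np.array([ray(c,q[0],.016)[:2] for q in b[2]],np.float32)*1000; r=cv2.minAreaRect(P)
    print(b[0].round(1),b[1],np.round(r[0],1),np.round(r[1],1),round(r[2],1), 'corners',cv2.boxPoints(r).round(0).tolist())
E
```

```text
t 50.03 tcp [ 0.5282 -0.091   0.149 ] phi 88.0 w 0.699 F [-0.2  0.7 -0.2]
(array([0.5477, 0.0141]), np.float64(-2.37), 95, 95, 0.00024)
[337.6  33.4] 3161 [549.5  48.8] [27.  85.3] 88.0 corners [[506.0, 37.0], [592.0, 34.0], [593.0, 61.0], [507.0, 64.0]]
[328.4 105.8] 2585 [538.9 -14.2] [84.5 28. ] 1.1 corners [[496.0, -1.0], [497.0, -29.0], [581.0, -27.0], [581.0, 1.0]]
```

```bash
python3 - <<'E'
from station import bot
from h import *
c=load('w34');T=load('t33');S=snap(bot,'scene','s34');T=snap(bot,'top','t34')
for b in blobs(c,(8,90,50),(30,255,255),(100,0,600,300),150,7)[:2]:
    P=np.array([ray(c,q[0],.016)[:2] for q in b[2]])*1000
    for lo in range(500,590,12):
        q=P[(P[:,0]>=lo)&(P[:,0]<lo+12)]; print(lo,np.round(q[:,1].max()-q[:,1].min(),1),end=' | ')
    print()
for n,v in(('S',S),('T',T)): print(n,corerects(v,250 if n=='S' else 300,150,400 if n=='S' else 440,260,.016))
E
```

```text
500 27.1 | 512 27.4 | 524 27.4 | 536 27.4 | 548 27.4 | 560 27.4 | 572 27.4 | 584 27.2 | 
500 28.0 | 512 28.0 | 524 27.6 | 536 27.4 | 548 28.0 | 560 28.0 | 572 27.4 | Traceback (most recent call last):
  File "<stdin>", line 7, in <module>
    return umr_maximum(a, axis, None, out, keepdims, initial, where)
ValueError: zero-size array to reduction operation maximum which has no identity
```

The knocked core still lies flat inside the tray: its width is uniform along its length, and it rests against the front wall's inner face. Everything is in its final state, so I'm handing in.

```bash
python3 -c "
from station import bot
print(bot.hand_in())"
```

```text
the job is handed in; nothing more can be done
None
```

I handed the job in with both cores blown for over four seconds and lying flat in the tray; the tray is back square at the blue mark, the sleeve at 1 and the isolator off. A late knock left one core about 8 mm off, against the tray's front wall, and I left it there.

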